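# Sort the stationery into the stacking desk tray

### The arm

A 7-joint arm with a two-finger parallel gripper is mounted at the origin on the work surface. World frame = base frame: x ahead of the robot, y to its left, z up, the work surface at z = 0. Lengths are in m, angles in rad, forces in N, time in s.
With the tool pointing down it reaches from about 0.35 to 0.9 m from the base axis. Payload 8.1 kg.
Tool frame: the origin (TCP) lies at the very end of the fingers, on their centre line; the grasp point (between the pads) lies 19 mm behind it (robot.hold_point_z is the distance from the TCP to the grasp point, in m); x points along the fingers, y is the direction in which the jaws open and shut, and the axes are right-handed (so a half turn about x gives the same grasp; the last joint's range is limited). The gripper opens to 92 mm and grips with 3 to 60 N. Pads are 19 mm wide; open, the fingers measure 130 mm over their backs; the gripper's body (75 mm by 190 mm) begins 47 mm behind the grasp point.
Start: joints at [1.138, 0.434, 0.025, 1.573, -0.012, 1.134, -0.075], TCP at [0.202, -0.591, 0.227] pointing down, gripper open.
Joint ranges: [-2.62, 2.62], [-0.44, 2.09], [-1.27, 1.32], [0.08, 2.57], [-1.32, 4.46], [0.12, 2], [-2.74, 2.74]. Speed limits (rad/s): [2.22, 2.22, 3.01, 3.01, 3.14, 3.14, 3.14].

### API

Orientations are given as [roll, pitch, yaw] about the fixed x, y, z axes, in that order (R = Rz(yaw) Ry(pitch) Rx(roll)).
In Python, from bench import robot gives the robot as it stands.
- The arm moves only by the tool step_arm, never from a script. Its argument "rows" is a list of rows, each a list of 6 numbers: the shift along the tool's x, y, z in m, then the turn, a rotation vector about the tool's x, y, z in rad. A call has exactly 8 rows; each row shifts and turns the pose as measured when the row begins, along the tool's axes as they then stand; what a row does not reach is not made up. A row lasts 1/12 s, in which the tool goes at most 41.7 mm and 7.16 degrees, less where a joint would pass 70% of its speed; a pose out of reach is approached as far as the arm can. A call with a gripper value outside its range is refused whole. "claw" is the closure, from 0 (fully open) to 1 (shut), set as the call begins (left out, the last holds). The fingers move at their own pace and stop on an object; "grip_force" is the grip in N (left out, the last holds). Time passes only in rows, so rows that do not move let the fingers close, or fill a call up. It gives the time, the measured TCP pose, the force and the opening at its end, in the units of the state.
- robot.read_state(): the state, without advancing time (a new reading comes with each control period).
- robot.read_camera(name): name is "scene" or "side" or "wrist"; returns (picture, depth): 384x512x3 uint8, red, green, blue; 384x512 float32, m along the optical axis (not along the pixel's ray), 0 where there is no reading.
- robot.camera_model(name): a dict with "mtx" (3x3 intrinsics, pixels), "view" (4x4, takes a point from world to camera coordinates). Camera axes: x right, y up, looking along -z (the intrinsics and any distortion apply to the point x, -y, -z); pixel columns grow to the right and rows downward; lengths in m; the calibration is good to about 2 mm. A picture is of the moment at which its call begins: read the wrist's pose just before it. camera_model takes no time and is no camera call; for the wrist camera it gives the pose at the moment of the call.
- robot.hand_in(): hands the job in, once; it reports no verdict.
Trained networks look in the newest picture that a camera, given by its name, has taken for a name from the list of things; names that differ only in an ending like _2 or _b are one class to them, and where a whole thing is asked for, a point or a joint stands for the part that bears it (a point fixed in the world has none). Each returns a list of dicts, best first, with "confidence" (0 to 1); they miss things now and then, are a little off and sometimes report something else, mostly with a low value. They report only what shows in the picture. A call takes as long as a camera call. They do not tell look-alikes from the thing itself.
- robot.boxes_of(camera, name): "pixel" ([column, row] in pixels, amid what is visible of it).
- robot.masks_of(camera, name): "region" (384x512 bool, what is visible of it) and "pixel" ([column, row] in pixels, amid what is visible of it).
The state is a dict: "t": time; "joint_pos": joint angles; "qvel": joint speeds; "joint_efforts": joint torques, N m; "eef_pos": TCP position; "tool_rot": TCP orientation; "ft_force": force on the tool from outside, world axes, zero at the start; "torque": the same for the moment, N m; "gripper_width": finger opening in m.
Only numpy, scipy, OpenCV 4.12 (cv2) and the standard library are available. Lean on these libraries where they do the work, as an engineer would, in place of code of your own. Each camera call takes 0.05 s, during which the arm holds its last target.

### The job

Tidy the stationery into the low orange tray on the desk: lay the wooden pencil lengthwise in its long trough, stand the steel binder clip on its spine in the square insert, lay the eraser flat in the oblong insert and the metal pencil sharpener flat in the round insert, each resting right down on the floor of its place. The wooden chopstick and the steel hair claw are not stationery: leave them where they are.

Things in the scene. Friction and masses are not known exactly. Their poses are not given: they have to be found in the camera images.
- tray: Low tray of translucent deep-orange plastic, 121 (x) x 226 mm (y), fixed to the desk. Origin: centre of underside. Floor 3 mm thick; rim and rib 13 mm above the desk. Pencil trough along the tray's y on its -x side (towards the robot), inside 40 x 220 mm, centre line at x = -37.5 mm, y = 0. The +x side holds the three inserts at x = 21.5, y = -72, 0, 72 mm in any order, parallel to the tray.
- square_insert: Square insert dish of frosted pale-orange plastic in the tray's bay, 68 x 68 mm outside, 64 x 64 mm inside, for the binder clip. Origin: centre of its underside (3 mm above the desk); inner floor 2 mm and rim 12 mm above the origin (15 mm above the desk). Fixed.
- oblong_insert: Narrow oblong insert dish of frosted pale-orange plastic in the tray's bay, 68 mm along its x axis and 40 mm along y outside, 64 x 36 mm inside, for the eraser (which fits only lengthwise along the dish's x axis). Origin: centre of its underside (3 mm above the desk); inner floor 2 mm and rim 12 mm above the origin. Fixed.
- round_insert: Round insert dish of frosted pale-orange plastic in the tray's bay, 68 mm outer and 62 mm inner diameter at the rim, for the sharpener. Origin: centre of its underside (3 mm above the desk); inner floor 2 mm and rim 12 mm above the origin. Fixed.
- pencil: Thick brown wooden pencil, hexagonal, 10 mm across flats, 150 mm long, sharpened with a dark lead at its +x end, dark lead core at the other; lies along its x axis. Origin: on its axis, mid-length (5 mm above what it lies on). About 14 g.
- binder_clip: Bright steel binder clip standing on its flat spine: spine 41 mm long (along x) and 20 mm wide (y), the two sides lean together to a jaw line 25 mm up, two wire handles point up to 49 mm. Origin: centre of the underside of the spine. Grip it by the two ends of its body, across the 41 mm. About 25 g.
- eraser: White block eraser with a dark grey card sleeve round its middle, 43 mm (x) x 20 mm (y) x 13 mm high, lying flat. Origin: centre of its underside. About 20 g. (The small all-white block on the espresso saucer is wrapped sugar, not the eraser.)
- sharpener: Small aluminium block pencil sharpener with a dark blade screwed on top and waisted sides, 26 mm (x) x 16 mm (y) x 13 mm high, lying flat, blade up. Origin: centre of its underside. About 18 g.
- chopstick: Look-alike of the pencil, to be left alone: brown wooden chopstick, square, tapering from 8.5 to 6 mm, 195 mm long, no lead; lies along its x axis, thin end +x. Origin: on its axis, mid-length.
- hair_claw: Look-alike of the binder clip, to be left alone: steel hair claw standing on its teeth, 44 mm (x) x 30 mm (y) x 47 mm high, two rows of five teeth, two finger wings on top. Origin: centre of its foot, on the desk.
Not all that is in view belongs to the job. Of the things that look like the eraser, take the one that is farthest to the robot's right at the start.

How it is judged:
By the outcome, as a careful person would: the job done as asked, in the order asked, and still so for the second after the job is handed in, with the robot touching nothing.
It also fails if it takes over 104 s, if anything falls off the work surface, if the arm or the gripper's body presses on something with over 40 N, if the wrist force passes 120 N, or if a joint passes its speed limit or range.

## Working session

There is one attempt and no reset: what is moved stays moved. The work goes in short steps, Python scripts to look and compute and a tool call to move; the robot and the scene stay as the last step left them, time stands still between calls to the robot, and variables do not carry over. Pictures are saved under pics/ and viewed, and the job is handed in when it is done.

Besides the shell and the picture viewer there is one more tool, called after "Call:" as name(argument=value, ...) on one line, values as JSON. step_arm: Moves the arm, as the interface text tells. Its arguments: {"type":"object","properties":{"rows":{"type":"array"},"claw":{"type":"number"},"grip_force":{"type":"number"}},"required":["rows"]}

```bash
ls; mkdir -p pics; python3 - <<'E'
from bench import robot
import cv2,numpy as np
print(robot.read_state())
for n in ("scene","side"):
    p,d=robot.read_camera(n)
    np.savez(f"{n}0.npz",p=p,d=d,m=robot.camera_model(n)["mtx"],v=robot.camera_model(n)["view"])
    cv2.imwrite(f"pics/{n}0.png",cv2.resize(p[:,:,::-1],(800,600),interpolation=cv2.INTER_CUBIC))
    c=robot.camera_model(n);print(n,c, d.min(),d.max())
    v=np.linalg.inv(c['view']);print(v[:3,3])
E
```

```text
pics
{'t': 0.0, 'joint_pos': array([ 1.13844169,  0.43522576,  0.02497254,  1.57409055, -0.01162267,
        1.13401837, -0.07510811]), 'qvel': array([-0.0015867 ,  0.00037757,  0.00090945,  0.00075579,  0.00093878,
       -0.00070512, -0.00131912]), 'joint_efforts': array([-2.00026861e-04, -6.67843366e+01,  9.84950624e-01, -3.14462149e+01,
       -6.05840608e-02,  4.27591510e-02,  1.16046112e-04]), 'eef_pos': array([ 0.20216699, -0.5908527 ,  0.22594578]), 'tool_rot': array([-1.49300642,  1.56919948,  1.9782538 ]), 'ft_force': array([ 0.44999409,  0.32381114, -0.11041316]), 'torque': array([0.07711781, 0.01852831, 0.01772066]), 'gripper_width': 0.09149586066265114}
scene {'mtx': array([[488.59067271,   0.        , 255.99433039],
       [  0.        , 488.59067271, 195.78103111],
       [  0.        ,   0.        ,   1.        ]]), 'view': array([[ 0.25370628,  0.96714527, -0.01622166, -0.15858356],
       [-0.56858633,  0.1626795 ,  0.80637768,  0.24771574],
       [ 0.7825233 , -0.19535967,  0.59117839, -1.66947991],
       [ 0.        ,  0.        ,  0.        ,  1.        ]])} 0.0 3.4844697
[ 1.48748835 -0.21307398  0.78463552]
side {'mtx': array([[497.63637383,   0.        , 250.53282185],
       [  0.        , 497.63637383, 193.10577854],
       [  0.        ,   0.        ,   1.        ]]), 'view': array([[-0.96451821, -0.26393403,  0.00659143,  0.49552744],
       [ 0.18705452, -0.66552548,  0.72255549, -0.09866208],
       [-0.18632022,  0.69815089,  0.6912815 , -1.36175989],
       [ 0.        ,  0.        ,  0.        ,  1.        ]])} 0.0 3.7636914
[0.24267702 1.0158383  1.00938202]
```

View pics/scene0.png

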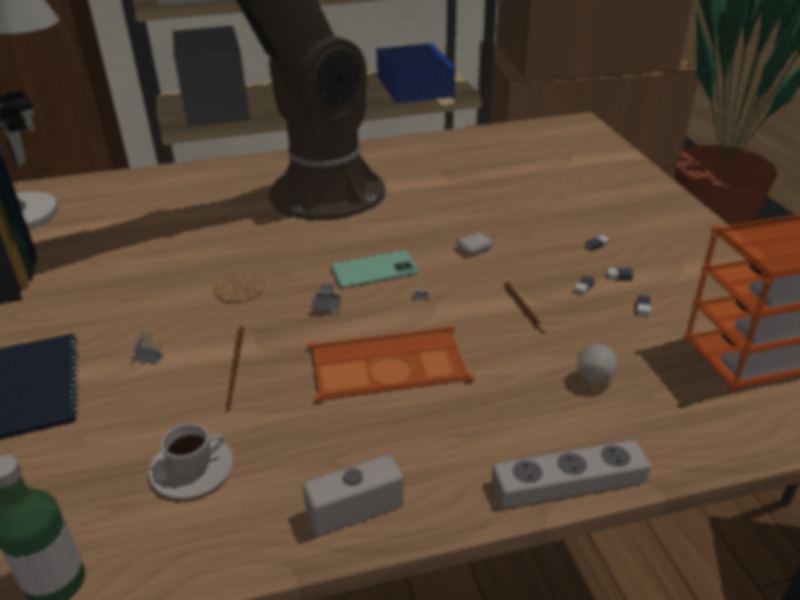

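View pics/side0.png

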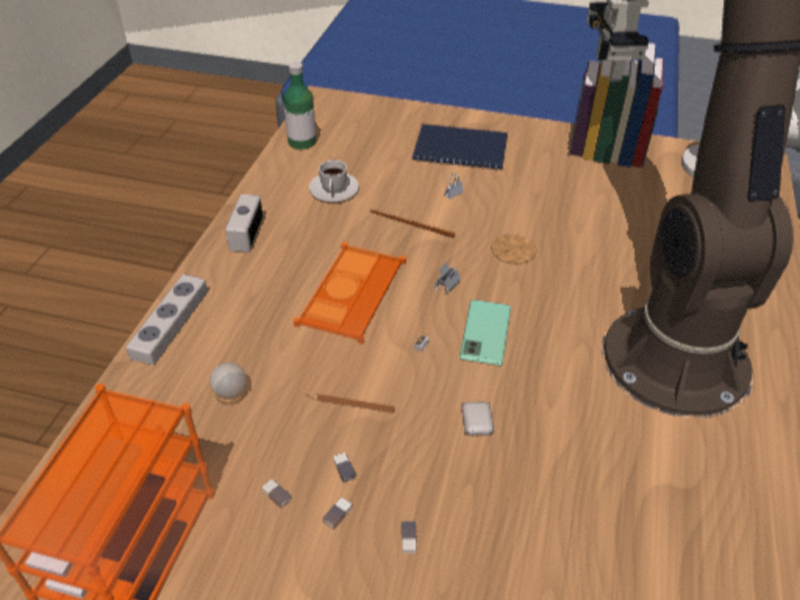

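```bash
cat > h.py <<'E'
import numpy as np,cv2
def load(n):
    z=np.load(n+'.npz');return z['p'],z['d'],z['m'],z['v']
def grab(robot,n,name):
    c=robot.camera_model(n);s=robot.read_state();p,d=robot.read_camera(n)
    np.savez(name+'.npz',p=p,d=d,m=c['mtx'],v=c['view']);return p,d,c['mtx'],c['view']
def cloud(d,m,v):
    h,w=d.shape;u,r=np.meshgrid(np.arange(w),np.arange(h))
    P=np.stack([(u-m[0,2])/m[0,0]*d,-(r-m[1,2])/m[1,1]*d,-d],-1)
    V=np.linalg.inv(v);return P@V[:3,:3].T+V[:3,3]
def ray(px,m,v,z):
    V=np.linalg.inv(v);q=np.array([(px[0]-m[0,2])/m[0,0],-(px[1]-m[1,2])/m[1,1],-1.])
    q=V[:3,:3]@q;o=V[:3,3];return o+q*(z-o[2])/q[2]
def proj(P,m,v):
    P=np.atleast_2d(P);q=P@v[:3,:3].T+v[:3,3];return np.stack([m[0,0]*q[:,0]/-q[:,2]+m[0,2],m[1,1]*-q[:,1]/-q[:,2]+m[1,2]],-1)
def ortho(p,m,v,x0,x1,y0,y1,z,s):
    # top-down rectified: image up=+x, right=-y ; s px per m
    W=int((y1-y0)*s);H=int((x1-x0)*s)
    c,r=np.meshgrid(np.arange(W),np.arange(H))
    X=x1-r/s;Y=y1-c/s
    q=proj(np.stack([X.ravel(),Y.ravel(),np.full(X.size,z)],-1),m,v).astype(np.float32)
    return cv2.remap(p,q[:,0].reshape(H,W),q[:,1].reshape(H,W),cv2.INTER_CUBIC)
E
python3 - <<'E'
from bench import robot
from h import *
for n in("scene","side"):
    p,d,m,v=load(n+'0');C=cloud(d,m,v)
    for k in("pencil","binder_clip","eraser","sharpener","chopstick","hair_claw","tray","square_insert","oblong_insert","round_insert"):
        for o in robot.boxes_of(n,k):
            u=o['pixel'];print(n,k,np.round(u),round(o['confidence'],2),np.round(C[int(u[1]),int(u[0])],3),np.round(ray(u,m,v,0.006),3))
p,d,m,v=load('scene0')
a=cv2.resize(p[130:215,350:435],None,fx=7,fy=7,interpolation=cv2.INTER_CUBIC)
cv2.imwrite('pics/er.png',a[:,:,::-1])
p,d,m,v=load('side0')
a=cv2.resize(p[100:200,265:315],None,fx=6,fy=6,interpolation=cv2.INTER_CUBIC)
cv2.imwrite('pics/cl.png',a[:,:,::-1])
E
```

```text
scene pencil [331. 199.] 0.44 [0.521 0.232 0.002] [0.527 0.231 0.006]
scene binder_clip [ 96. 227.] 0.71 [ 0.488 -0.372  0.017] [ 0.475 -0.374  0.006]
scene eraser [413. 194.] 0.56 [0.573 0.442 0.017] [0.564 0.452 0.006]
scene eraser [382. 157.] 0.54 [0.376 0.454 0.013] [0.369 0.46  0.006]
scene eraser [398. 177.] 0.51 [0.484 0.45  0.009] [0.482 0.452 0.006]
scene eraser [ 95. 225.] 0.42 [ 0.486 -0.373  0.025] [ 0.465 -0.376  0.006]
scene sharpener [269. 185.] 0.49 [0.43  0.088 0.015] [0.419 0.092 0.006]
scene chopstick [150. 234.] 0.54 [ 0.542 -0.245  0.009] [ 0.539 -0.245  0.006]
scene hair_claw [209. 187.] 0.82 [ 0.44  -0.078  0.05 ] [ 0.381 -0.07   0.006]
scene hair_claw [280. 230.] 0.37 [0.611 0.062 0.007] [0.612 0.063 0.006]
scene tray [252. 226.] 0.66 [0.584 0.001 0.015] [0.575 0.004 0.006]
scene square_insert [217. 236.] 0.94 [ 0.586 -0.088  0.005] [ 0.589 -0.088  0.006]
scene oblong_insert [282. 230.] 0.76 [0.613 0.067 0.008] [0.612 0.068 0.006]
scene round_insert [252. 231.] 0.84 [ 0.593 -0.002  0.007] [ 0.594 -0.001  0.006]
side binder_clip [291. 124.] 0.64 [ 0.471 -0.368 
[... 376 characters left out ...]
461 0.006]
side sharpener [269. 220.] 0.59 [0.439 0.092 0.009] [0.437 0.091 0.006]
side chopstick [278. 149.] 0.48 [ 0.488 -0.23   0.001] [ 0.483 -0.22   0.006]
side hair_claw [286. 176.] 0.67 [ 0.425 -0.074  0.028] [ 0.43  -0.099  0.006]
side hair_claw [229. 167.] 0.35 [ 0.608 -0.091  0.006] [ 0.607 -0.092  0.006]
side tray [233. 193.] 0.68 [ 0.569  0.003 -0.003] [0.564 0.015 0.006]
side square_insert [228. 165.] 0.88 [ 0.619 -0.106  0.   ] [ 0.614 -0.099  0.006]
side oblong_insert [208. 198.] 0.88 [0.631 0.051 0.   ] [0.626 0.057 0.006]
side round_insert [269. 217.] 0.67 [0.439 0.079 0.008] [0.438 0.08  0.006]
side round_insert [218. 183.] 0.52 [ 0.62  -0.019  0.004] [ 0.618 -0.015  0.006]
```

View pics/er.png

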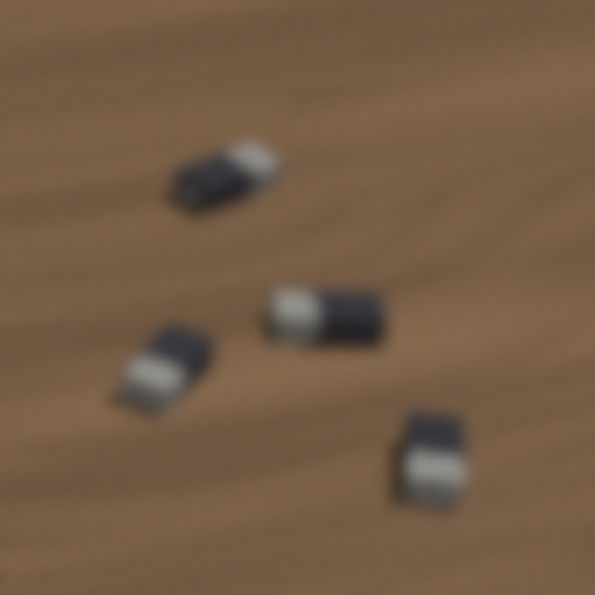

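View pics/cl.png

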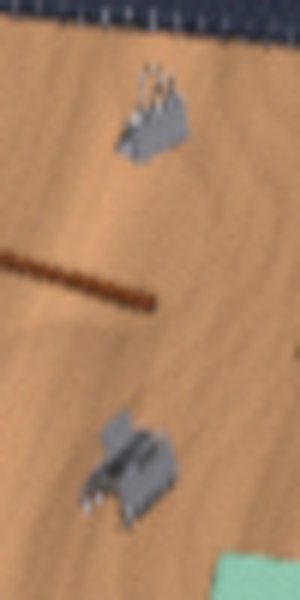

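```bash
python3 - <<'E'
from h import *
for n,z in(("scene",.013),("side",.013)):
    p,d,m,v=load(n+'0')
    a=ortho(p,m,v,.48,.72,-.15,.15,z,2600)
    for i in range(1,30):
        pass
    cv2.imwrite(f'pics/tr_{n}.png',a[:,:,::-1])
    a=ortho(p,m,v,.32,.65,-.45,.5,.006,840)
    cv2.imwrite(f'pics/all_{n}.png',a[:,:,::-1])
E
```

```text
(no output)
```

View pics/tr_scene.png

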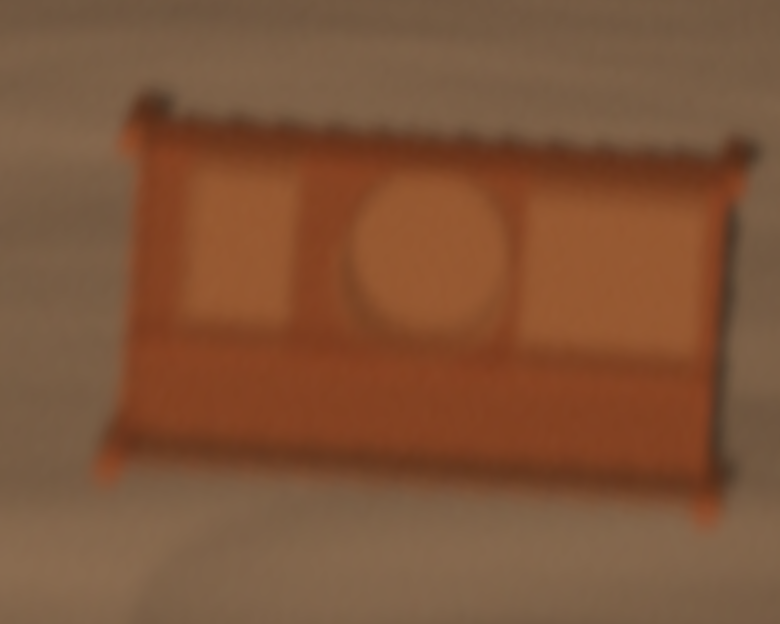

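View pics/tr_side.png

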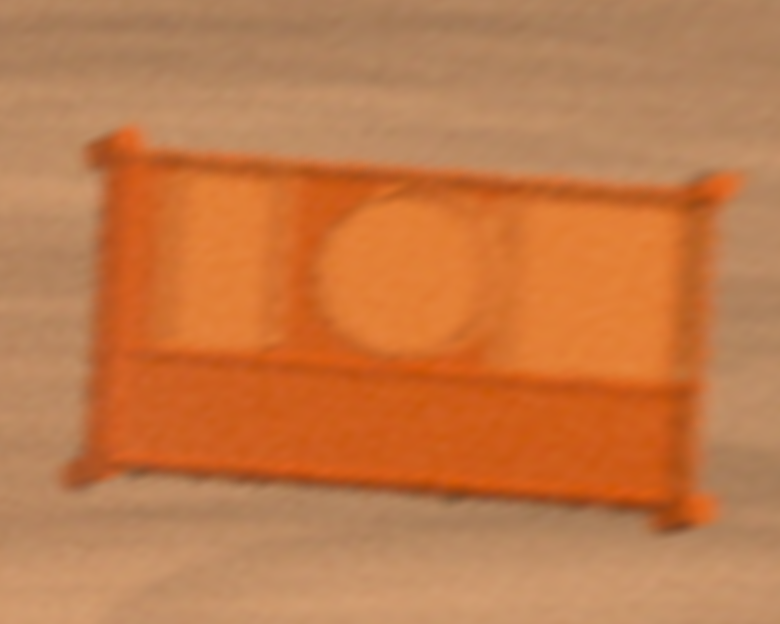

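View pics/all_side.png

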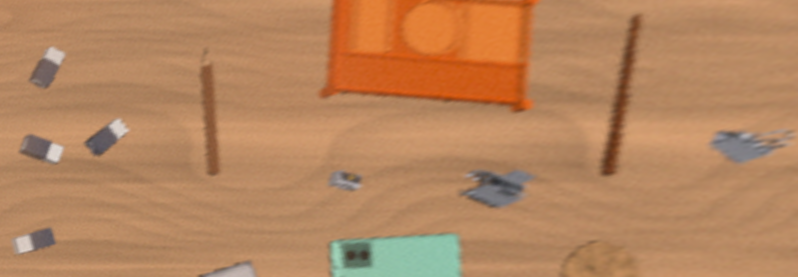

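```bash
cat >> h.py <<'E'
from scipy.spatial.transform import Rotation as Ro
def pose(robot):
    s=robot.read_state();return np.array(s['eef_pos']),Ro.from_euler('xyz',s['tool_rot']),s
def Rdown(a):
    # tool x down, tool y (jaw) at world angle a in plane
    x=np.array([0,0,-1.]);y=np.array([np.cos(a),np.sin(a),0]);return Ro.from_matrix(np.stack([x,y,np.cross(x,y)],1))
def plan(robot,tgt,a,n=None):
    p,R,s=pose(robot);tgt=np.array(tgt,float)
    c=[Rdown(a),Rdown(a+np.pi)];T=min(c,key=lambda q:(R.inv()*q).magnitude())
    rv=(R.inv()*T).as_rotvec();d=np.linalg.norm(tgt-p);th=np.linalg.norm(rv)
    k=n or int(max(1,np.ceil(d/.038),np.ceil(th/.115)))
    print('t',s['t'],'p',p.round(4),'jaw',np.round(np.arctan2(*R.as_matrix()[1::-1,1]),3),'need world',(tgt-p).round(4),'rv',rv.round(3),'k',k,'w',round(s['gripper_width'],4),'F',np.round(s['ft_force'],1))
    # path rows: world step constant, rotating frame
    for i in range(k):
        Ri=R*Ro.from_rotvec(rv*i/k);st=Ri.inv().apply((tgt-p)/k)
        print(' [%s],'%', '.join('%.4f'%q for q in np.r_[st,rv/k]))
def cam(robot,n,name,f=1.5):
    r=grab(robot,n,name);cv2.imwrite(f'pics/{name}.png',cv2.resize(r[0][:,:,::-1],None,fx=f,fy=f,interpolation=cv2.INTER_CUBIC));return r
E
python3 - <<'E'
from bench import robot
from h import *
p,d,m,v=cam(robot,'wrist','w0')
P,R,s=pose(robot);V=np.linalg.inv(v)
print(m,'cam in tool',R.inv().apply(V[:3,3]-P),'look',R.inv().apply(-V[:3,2]),R.inv().apply(V[:3,0]))
plan(robot,[.54,0.0,.30],np.pi/2)
E
```

```text
[[344.74905645   0.         251.11413409]
 [  0.         344.74905645 188.64867664]
 [  0.           0.           1.        ]] cam in tool [-0.15667935 -0.00043284 -0.07065504] look [ 9.64620687e-01 -2.10726138e-04  2.63641586e-01] [1.25979240e-04 9.99999935e-01 3.38353080e-04]
t 1.15 p [ 0.2024 -0.5913  0.2267] jaw -1.241 need world [0.3376 0.5913 0.0733] rv [ 0.33 -0.   -0.  ] k 19 w 0.0918 F [-0.1  0.6  0.4]
 [-0.0039, -0.0237, -0.0269, 0.0173, -0.0000, -0.0000],
 [-0.0039, -0.0242, -0.0265, 0.0173, -0.0000, -0.0000],
 [-0.0039, -0.0246, -0.0260, 0.0173, -0.0000, -0.0000],
 [-0.0039, -0.0251, -0.0256, 0.0173, -0.0000, -0.0000],
 [-0.0039, -0.0255, -0.0252, 0.0173, -0.0000, -0.0000],
 [-0.0039, -0.0259, -0.0247, 0.0173, -0.0000, -0.0000],
 [-0.0039, -0.0264, -0.0243, 0.0173, -0.0000, -0.0000],
 [-0.0039, -0.0268, -0.0238, 0.0173, -0.0000, -0.0000],
 [-0.0039, -0.0272, -0.0234, 0.0173, -0.0000, -0.0000],
 [-0.0039, -0.0276, -0.0229, 0.0173, -0.0000, -0.0000],
 [-0.0039, -0.0280, -0.0224, 0.0173, -0.0000, -0.0000],
 [-0.0039, -0.0284, -0.0219, 0.0173, -0.0000, -0.0000],
 [-0.0039, -0.0287, -0.0214, 0.0173, -0.0000, -0.0000],
 [-0.0039, -0.0291, -0.0209, 0.0173, -0.0000, -0.0000],
 [-0.0039, -0.0295, -0.0204, 0.0173, -0.0000, -0.0000],
 [-0.0039, -0.0298, -0.0199, 0.0173, -0.0000, -0.0000],
 [-0.0039, -0.0302, -0.0194, 0.0173, -0.0000, -0.0000],
 [-0.0039, -0.0305, -0.0188, 0.0173, -0.0000, -0.0000],
 [-0.0039, -0.0308, -0.0183, 0.0173, -0.0000, -0.0000],
```

View pics/w0.png

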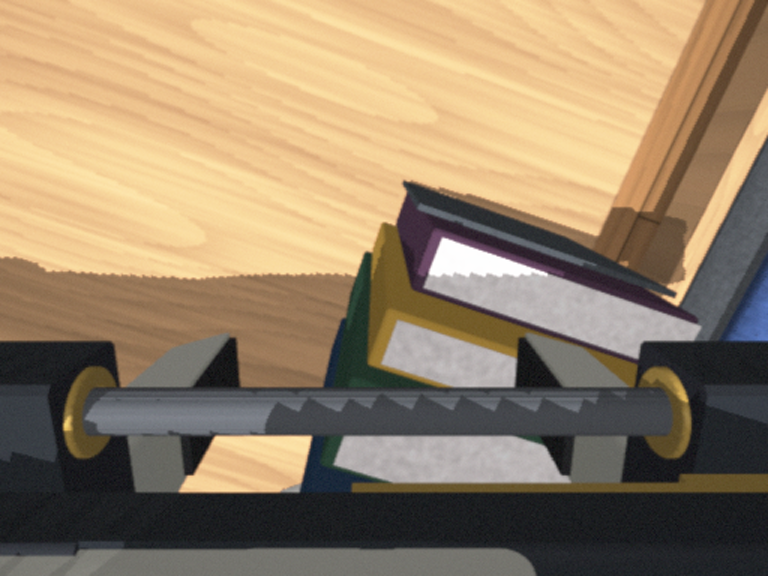

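Call:
step_arm(rows=[[-0.04,0,0,0,0,0],[-0.04,0,0,0,0,0],[-0.025,-0.015,-0.015,0.02,0,0],[0,-0.027,-0.025,0.02,0,0],[0,-0.027,-0.025,0.02,0,0],[0,-0.028,-0.025,0.02,0,0],[0,-0.028,-0.025,0.02,0,0],[0,-0.028,-0.024,0.02,0,0]], claw=0)

```text
t: 1.82
eef_pos: [0.2918, -0.4069, 0.3352]
tool_rot: [0.293, 1.568, -2.659]
ft_force: [0.7, 0.3, 0.6]
gripper_width: 0.0917
```

Call:
step_arm(rows=[[0,-0.03,-0.023,0.02,0,0],[0,-0.03,-0.023,0.02,0,0],[0,-0.03,-0.022,0.02,0,0],[0,-0.031,-0.021,0.02,0,0],[0,-0.031,-0.02,0.02,0,0],[0,-0.031,-0.02,0.02,0,0],[0,-0.032,-0.018,0.02,0,0],[0,-0.032,-0.018,0.02,0,0]])

```text
t: 2.48
eef_pos: [0.4307, -0.1279, 0.3366]
tool_rot: [1.91, 1.564, -1.212]
ft_force: [0.7, -0.6, 0.0]
gripper_width: 0.0919
```

```bash
python3 - <<'E'
from bench import robot
from h import *
plan(robot,[.47,0.10,.33],np.pi/2,8)
E
```

```text
t 2.4833 p [ 0.4307 -0.1279  0.3366] jaw -1.551 need world [ 0.0393  0.2279 -0.0066] rv [ 0.02  -0.002 -0.006] k 8 w 0.0919 F [ 0.7 -0.6  0. ]
 [0.0007, -0.0284, -0.0055, 0.0025, -0.0003, -0.0008],
 [0.0007, -0.0284, -0.0054, 0.0025, -0.0003, -0.0008],
 [0.0007, -0.0284, -0.0053, 0.0025, -0.0003, -0.0008],
 [0.0007, -0.0284, -0.0053, 0.0025, -0.0003, -0.0008],
 [0.0007, -0.0284, -0.0052, 0.0025, -0.0003, -0.0008],
 [0.0008, -0.0284, -0.0051, 0.0025, -0.0003, -0.0008],
 [0.0008, -0.0285, -0.0051, 0.0025, -0.0003, -0.0008],
 [0.0008, -0.0285, -0.0050, 0.0025, -0.0003, -0.0008],
```

Call:
step_arm(rows=[[0,-0.032,-0.006,0.003,0,-0.001],[0,-0.032,-0.006,0.003,0,-0.001],[0,-0.032,-0.006,0.003,0,-0.001],[0,-0.032,-0.006,0.003,0,-0.001],[0,-0.032,-0.006,0.003,0,-0.001],[0,-0.032,-0.006,0.003,0,-0.001],[0,-0.032,-0.006,0.003,0,-0.001],[0,0,0,0,0,0]])

```text
t: 3.15
eef_pos: [0.4719, 0.116, 0.3381]
tool_rot: [-2.641, 1.562, 0.505]
ft_force: [-0.1, 0.3, 0.2]
gripper_width: 0.0917
```

```bash
python3 - <<'E'
from bench import robot
from h import *
print(robot.read_state()['eef_pos'])
p,d,m,v=cam(robot,'wrist','w1')
for k in("pencil","eraser","sharpener","square_insert","oblong_insert","round_insert","tray"):
    C=cloud(d,m,v)
    for o in robot.boxes_of('wrist',k):
            u=o['pixel'];print(k,np.round(u),round(o['confidence'],2),np.round(C[int(u[1]),int(u[0])],3),np.round(ray(u,m,v,0.006),3))
a=ortho(p,m,v,.42,.68,-.15,.3,.013,1750);cv2.imwrite('pics/w1o.png',a[:,:,::-1])
E
```

```text
[0.47194325 0.1160491  0.33808572]
pencil [156. 117.] 0.85 [0.516 0.25  0.009] [0.515 0.251 0.006]
pencil [296.  32.] 0.73 [0.625 0.059 0.003] [0.624 0.06  0.006]
eraser [ 72. 138.] 0.87 [0.485 0.369 0.012] [0.484 0.372 0.006]
eraser [ 15. 144.] 0.85 [0.478 0.448 0.014] [0.476 0.454 0.006]
eraser [10. 73.] 0.85 [0.571 0.441 0.011] [0.572 0.444 0.006]
eraser [ 23. 217.] 0.82 [0.37  0.456 0.013] [0.366 0.461 0.006]
sharpener [274. 171.] 0.46 [0.44  0.085 0.013] [0.438 0.084 0.006]
square_insert [392. 184.] 0.7 [ 0.427 -0.075  0.033] [ 0.42  -0.088  0.006]
square_insert [272. 171.] 0.35 [0.44  0.088 0.012] [0.438 0.087 0.006]
oblong_insert [297.  34.] 0.71 [0.541 0.116 0.495] [0.622 0.059 0.006]
round_insert [354.  34.] 0.64 [ 0.624 -0.016  0.003] [ 0.622 -0.016  0.006]
tray [ 72. 137.] 0.58 [0.488 0.369 0.011] [0.486 0.371 0.006]
tray [336.  72.] 0.55 [0.576 0.003 0.002] [0.575 0.003 0.006]
```

View pics/w1.png

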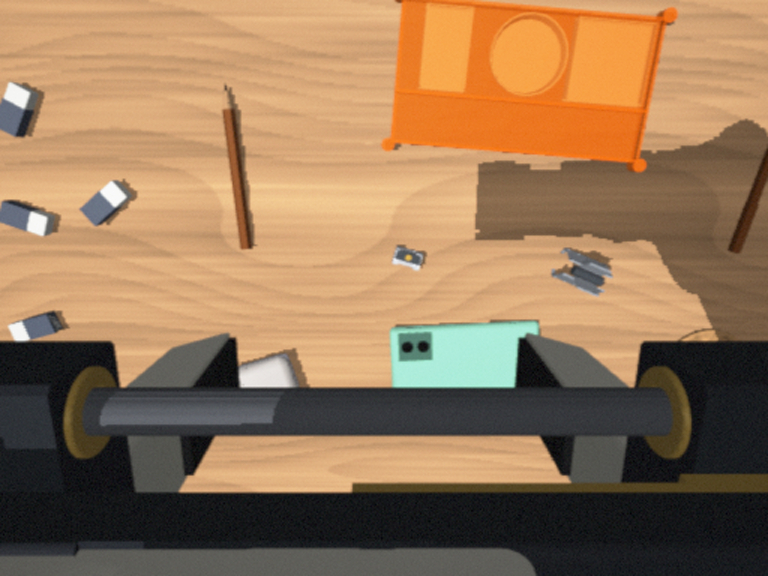

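View pics/w1o.png

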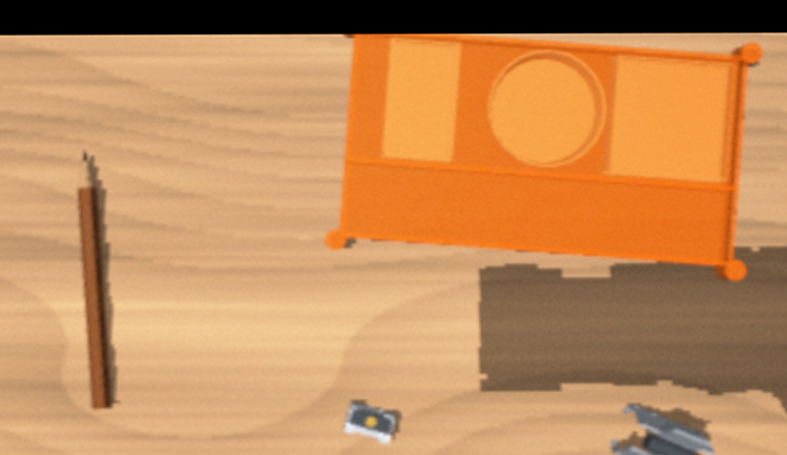

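```bash
python3 - <<'E'
from bench import robot
from h import *
p,d,m,v=load('w1')
P,R,s=pose(robot);print(s['joint_pos'].round(2))
C=cloud(d,m,v);T=R.inv().apply((C-P).reshape(-1,3)).reshape(C.shape)
M=(T[...,0]<.01)&(T[...,0]>-.12)&(d>0)
for a in np.arange(-.1,.01,.01):
    k=M&(T[...,0]>=a)&(T[...,0]<a+.01)
    if k.sum(): 
        for sg in(-1,1):
            q=T[k&(T[...,1]*sg>0)]
            if len(q):print(round(a,3),sg,len(q),'y',q[:,1].min().round(4),q[:,1].max().round(4),'z',q[:,2].min().round(3),q[:,2].max().round(3))
# pencil heights
hsv=cv2.cvtColor(p,cv2.COLOR_RGB2HSV)
D=C[55:170,145:172];print('pencil z pct',np.percentile(C[75:160,150:165,2],[5,50,90,97]))
plan(robot,[.519,.249,.10],-1.508,4)
print(np.array(p[70:160:20,150:168].max(-1)))
E
```

```text
[ 0.12  0.17 -0.53  1.69  0.09  1.3  -2.  ]
-0.1 -1 2730 y -0.0639 -0.0 z -0.035 -0.02
-0.1 1 3315 y 0.0 0.0497 z -0.035 -0.02
-0.09 -1 11311 y -0.0692 -0.0 z -0.036 -0.011
-0.09 1 9404 y 0.0 0.0538 z -0.037 -0.014
-0.08 -1 3526 y -0.0764 -0.0 z -0.036 -0.004
-0.08 1 3308 y 0.0 0.0607 z -0.037 -0.007
-0.07 -1 763 y -0.077 -0.0556 z -0.035 0.004
-0.07 1 708 y 0.039 0.062 z -0.036 0.0
-0.06 -1 522 y -0.0572 -0.0557 z -0.009 0.011
-0.06 1 431 y 0.0393 0.0408 z -0.01 0.008
-0.05 -1 475 y -0.0569 -0.0534 z -0.003 0.012
-0.05 1 475 y 0.037 0.0407 z -0.004 0.012
-0.04 -1 508 y -0.0724 -0.0536 z -0.011 0.011
-0.04 1 491 y 0.0371 0.0562 z -0.012 0.01
-0.03 -1 532 y -0.072 -0.0539 z -0.011 0.011
-0.03 1 538 y 0.0371 0.0554 z -0.012 0.01
-0.02 -1 494 y -0.0709 -0.0537 z -0.011 0.004
-0.02 1 492 y 0.037 0.0539 z -0.012 0.002
-0.01 -1 355 y -0.069 -0.0538 z -0.01 0.008
-0.01 1 363 y 0.0371 0.052 z -0.011 0.007
-0.0 -1 23 y -0.0579 -0.0541 z -0.01 0.009
-0.0 1 38 y 0.0373 0.0418 z -0.011 0.008
pencil z pct [-0.00254918  0.00391419  0.00909551  0.00987794]
t 3.55 p [0.4723 0.1079 0.3378] jaw -1.576 need world [ 0.0467  0.1411 -0.2378] rv [-0.068 -0.008  0.   ] k 4 w 0.0918 F [ 0.4 -0.4  0.5]
 [0.0596, -0.0353, -0.0111, -0.0170, -0.0019, 0.0000],
 [0.0595, -0.0351, -0.0118, -0.0170, -0.0019, 0.0000],
 [0.0595, -0.0349, -0.0125, -0.0170, -0.0019, 0.0000],
 [0.0595, -0.0347, -0.0132, -0.0170, -0.0019, 0.0000],
[[221 210 186 155 125 113 125 131 174 217 219 219 219 219 220 218 219 218]
 [167 142 156 160 158 130  77  72  90 106 123 162 204 208 210 209 208 209]
 [222 220 202 164 150 157 155 147 116  70  74 100 129 170 216 216 219 218]
 [239 240 239 238 236 214 147 152 153 150 131  90  68  94 125 147 198 235]
 [222 222 222 223 221 220 221 213 176 149 155 155 150 125  77  73 100 124]]
```

Call:
step_arm(rows=[[0.03,-0.024,-0.008,-0.012,-0.002,0],[0.03,-0.024,-0.008,-0.012,-0.002,0],[0.03,-0.024,-0.008,-0.011,-0.002,0],[0.03,-0.024,-0.008,-0.011,-0.002,0],[0.03,-0.023,-0.009,-0.011,0,0],[0.02,-0.022,-0.009,-0.011,0,0],[0,0,0,0,0,0],[0,0,0,0,0,0]])

```text
t: 4.22
eef_pos: [0.5282, 0.2463, 0.1631]
tool_rot: [2.786, 1.562, -0.308]
ft_force: [0.3, -0.0, 0.1]
gripper_width: 0.0916
```

```bash
python3 - <<'E'
from bench import robot
from h import *
p,d,m,v=cam(robot,'wrist','w2')
a=ortho(p,m,v,.43,.60,.15,.34,.005,3500);cv2.imwrite('pics/w2o.png',a[:,:,::-1])
plan(robot,[.519,.249,.03],-1.508,7)
for o in robot.masks_of('wrist','pencil'):
    r,c=np.nonzero(o['region']);print(o['confidence'],len(r))
    W=np.array([ray(q,m,v,.006)for q in zip(c,r)]);mu=W.mean(0)[:2]
    l=cv2.fitLine(W[:,:2].astype(np.float32),cv2.DIST_HUBER,0,.001,.001).ravel();t=(W[:,:2]-l[2:])@l[:2]
    print(mu,l,np.arctan2(l[1],l[0]),l[2:]+l[:2]*t.min(),l[2:]+l[:2]*t.max())
E
```

```text
t 4.2667 p [0.528  0.2463 0.1633] jaw -1.523 need world [-0.009   0.0027 -0.1333] rv [-0.015 -0.008 -0.003] k 7 w 0.0919 F [-0.2  0.5 -0.1]
 [0.0190, -0.0005, 0.0014, -0.0021, -0.0011, -0.0004],
 [0.0190, -0.0005, 0.0014, -0.0021, -0.0011, -0.0004],
 [0.0190, -0.0005, 0.0014, -0.0021, -0.0011, -0.0004],
 [0.0190, -0.0005, 0.0014, -0.0021, -0.0011, -0.0004],
 [0.0190, -0.0005, 0.0013, -0.0021, -0.0011, -0.0004],
 [0.0190, -0.0005, 0.0013, -0.0021, -0.0011, -0.0004],
 [0.0190, -0.0005, 0.0013, -0.0021, -0.0011, -0.0004],
0.89 1593
[0.51877704 0.24900395] [0.9978729  0.06518968 0.518777   0.24900395] 0.06523595 [0.44595073 0.2442463 ] [0.58979711 0.25364359]
```

View pics/w2o.png

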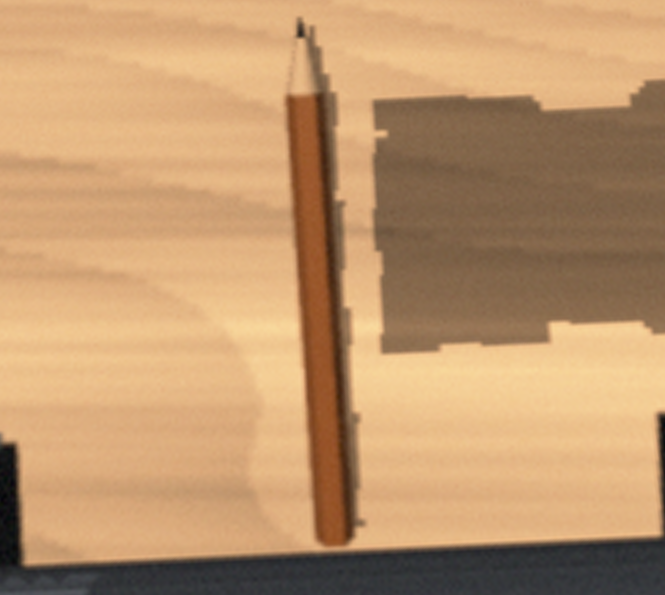

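Call:
step_arm(rows=[[0.024,0,0.002,-0.003,-0.002,0],[0.024,0,0.002,-0.003,-0.002,0],[0.024,-0.001,0.002,-0.003,-0.002,0],[0.024,-0.001,0.002,-0.003,0,0],[0.02,0,0.001,-0.003,0,0],[0.01,0,0,0,0,0],[0.005,0,0,0,0,0],[0,0,0,0,0,0]])

```text
t: 4.98
eef_pos: [0.5303, 0.2393, 0.0415]
tool_rot: [3.122, 1.546, 0.027]
ft_force: [-0.1, -0.8, 0.8]
gripper_width: 0.0916
```

```bash
python3 - <<'E'
from bench import robot
from h import *
plan(robot,[.519,.249,.003],-1.506,1)
E
```

```text
t 4.9833 p [0.5303 0.2393 0.0415] jaw -1.524 need world [-0.0113  0.0097 -0.0385] rv [-0.018 -0.025 -0.001] k 1 w 0.0916 F [-0.1 -0.8  0.8]
 [0.0382, -0.0103, 0.0118, -0.0183, -0.0247, -0.0007],
```

Call:
step_arm(rows=[[0.004,-0.003,0.003,-0.005,-0.007,0],[0.004,-0.003,0.003,-0.005,-0.007,0],[0.004,-0.003,0.003,-0.005,-0.007,0],[0.004,-0.002,0.003,-0.005,-0.007,0],[0,0,0,0,0,0],[0,0,0,0,0,0],[0,0,0,0,0,0],[0,0,0,0,0,0]])

```text
t: 5.65
eef_pos: [0.52, 0.2522, 0.0291]
tool_rot: [-1.998, 1.568, 1.211]
ft_force: [-0.8, -0.3, 0.2]
gripper_width: 0.0917
```

```bash
python3 - <<'E'
from bench import robot
from h import *
plan(robot,[.519,.249,.003],-1.506,1)
E
```

```text
t 5.65 p [0.52   0.2522 0.0291] jaw -1.503 need world [-0.001  -0.0032 -0.0261] rv [ 0.003 -0.001  0.002] k 1 w 0.0917 F [-0.8 -0.3  0.2]
 [0.0261, 0.0032, 0.0012, 0.0027, -0.0011, 0.0024],
```

Call:
step_arm(rows=[[0.006,0.001,0,0,0,0],[0.006,0.001,0,0,0,0],[0.006,0.001,0.001,0,0,0],[0.005,0,0,0,0,0],[0.003,0,0,0,0,0],[0,0,0,0,0,0],[0,0,0,0,0,0],[0,0,0,0,0,0]])

```text
t: 6.32
eef_pos: [0.5196, 0.2484, 0.0005]
tool_rot: [-2.323, 1.568, 0.886]
ft_force: [-0.6, -0.0, 1.6]
gripper_width: 0.0916
```

```bash
python3 - <<'E'
from bench import robot
from h import *
plan(robot,[.519,.249,.003],-1.506,1)
E
```

```text
t 6.3167 p [5.196e-01 2.484e-01 5.000e-04] jaw -1.504 need world [-0.0006  0.0006  0.0025] rv [ 0.002 -0.002  0.002] k 1 w 0.0916 F [-0.6 -0.   1.6]
 [-0.0025, -0.0006, 0.0006, 0.0020, -0.0016, 0.0018],
```

Call:
step_arm(rows=[[-0.0025,0,0,0,0,0],[0,0,0,0,0,0],[0,0,0,0,0,0],[0,0,0,0,0,0],[0,0,0,0,0,0],[0,0,0,0,0,0],[0,0,0,0,0,0],[0,0,0,0,0,0]], claw=1, grip_force=20)

```text
t: 6.98
eef_pos: [0.5198, 0.2486, 0.0035]
tool_rot: [-2.321, 1.568, 0.887]
ft_force: [-0.1, -0.0, -0.0]
gripper_width: 0.0433
```

```bash
python3 - <<'E'
from bench import robot
from h import *
plan(robot,[.519,.249,.12],-1.506,5)
E
```

```text
t 6.9833 p [0.5198 0.2486 0.0035] jaw -1.504 need world [-0.0008  0.0004  0.1165] rv [ 0.002 -0.002  0.002] k 5 w 0.0433 F [-0.1 -0.  -0. ]
 [-0.0233, -0.0001, 0.0001, 0.0004, -0.0004, 0.0004],
 [-0.0233, -0.0001, 0.0001, 0.0004, -0.0004, 0.0004],
 [-0.0233, -0.0001, 0.0001, 0.0004, -0.0004, 0.0004],
 [-0.0233, -0.0001, 0.0001, 0.0004, -0.0004, 0.0004],
 [-0.0233, -0.0001, 0.0001, 0.0004, -0.0004, 0.0004],
```

Call:
step_arm(rows=[[0,0,0,0,0,0],[0,0,0,0,0,0],[0,0,0,0,0,0],[0,0,0,0,0,0],[0,0,0,0,0,0],[0,0,0,0,0,0],[0,0,0,0,0,0],[-0.01,0,0,0,0,0]])

```text
t: 7.65
eef_pos: [0.5186, 0.2478, 0.0123]
tool_rot: [-0.884, 1.57, 2.325]
ft_force: [0.2, -0.8, -0.2]
gripper_width: 0.01
```

```bash
python3 - <<'E'
from bench import robot
from h import *
plan(robot,[.56,-0.006,.09],-0.076)
E
```

```text
t 7.65 p [0.5186 0.2478 0.0123] jaw -1.504 need world [ 0.0414 -0.2538  0.0777] rv [-1.428e+00 -0.000e+00  1.000e-03] k 13 w 0.01 F [ 0.2 -0.8 -0.2]
 [-0.0060, 0.0197, -0.0019, -0.1098, -0.0000, 0.0001],
 [-0.0060, 0.0198, 0.0003, -0.1098, -0.0000, 0.0001],
 [-0.0060, 0.0196, 0.0025, -0.1098, -0.0000, 0.0001],
 [-0.0060, 0.0192, 0.0046, -0.1098, -0.0000, 0.0001],
 [-0.0060, 0.0186, 0.0067, -0.1098, -0.0000, 0.0001],
 [-0.0060, 0.0178, 0.0087, -0.1098, -0.0000, 0.0001],
 [-0.0060, 0.0167, 0.0106, -0.1098, -0.0000, 0.0001],
 [-0.0060, 0.0155, 0.0123, -0.1098, -0.0000, 0.0001],
 [-0.0060, 0.0140, 0.0140, -0.1098, -0.0000, 0.0001],
 [-0.0060, 0.0124, 0.0154, -0.1098, -0.0000, 0.0001],
 [-0.0060, 0.0106, 0.0167, -0.1098, -0.0000, 0.0001],
 [-0.0060, 0.0087, 0.0177, -0.1098, -0.0000, 0.0001],
 [-0.0060, 0.0067, 0.0186, -0.1098, -0.0000, 0.0001],
```

Call:
step_arm(rows=[[-0.025,0,0,0,0,0],[-0.03,0,0,0,0,0],[-0.02,0.01,0,-0.1,0,0],[-0.01,0.024,0.001,-0.11,0,0],[0,0.024,0.004,-0.11,0,0],[0,0.023,0.006,-0.11,0,0],[0,0.022,0.009,-0.11,0,0],[0,0.021,0.011,-0.11,0,0]])

```text
t: 8.32
eef_pos: [0.5351, 0.1241, 0.1096]
tool_rot: [-3.124, 1.563, 0.773]
ft_force: [1.1, -0.1, -0.4]
gripper_width: 0.01
```

```bash
python3 - <<'E'
from bench import robot
from h import *
plan(robot,[.56,-0.006,.09],-0.076,7)
E
```

```text
t 8.3167 p [0.5351 0.1241 0.1096] jaw -0.815 need world [ 0.0249 -0.1301 -0.0196] rv [-0.739 -0.008 -0.003] k 7 w 0.01 F [ 1.1 -0.1 -0.4]
 [0.0027, 0.0160, 0.0102, -0.1056, -0.0011, -0.0004],
 [0.0027, 0.0148, 0.0118, -0.1056, -0.0011, -0.0004],
 [0.0027, 0.0135, 0.0133, -0.1056, -0.0011, -0.0004],
 [0.0027, 0.0120, 0.0146, -0.1056, -0.0011, -0.0004],
 [0.0028, 0.0104, 0.0158, -0.1056, -0.0011, -0.0004],
 [0.0028, 0.0087, 0.0168, -0.1056, -0.0011, -0.0004],
 [0.0028, 0.0069, 0.0176, -0.1056, -0.0011, -0.0004],
```

Call:
step_arm(rows=[[0.002,0.018,0.012,-0.118,-0.002,0],[0.002,0.017,0.013,-0.118,-0.002,0],[0.002,0.015,0.015,-0.118,-0.002,0],[0.002,0.013,0.017,-0.118,-0.002,0],[0.002,0.011,0.017,-0.118,0,0],[0.002,0.009,0.018,-0.1,0,0],[0,0,0,0,0,0],[0,0,0,0,0,0]])

```text
t: 8.98
eef_pos: [0.5649, -0.0138, 0.1033]
tool_rot: [0.751, 1.562, -0.912]
ft_force: [-0.8, 0.9, 0.1]
gripper_width: 0.0103
```

```bash
python3 - <<'E'
from bench import robot
from h import *
cam(robot,'wrist','w3');
p,d,m,v=cam(robot,'scene','s3')
cv2.imwrite('pics/s3c.png',cv2.resize(p[180:280,190:320,::-1],None,fx=5,fy=5,interpolation=cv2.INTER_CUBIC))
plan(robot,[.56,-0.006,.09],-0.076,1)
E
```

```text
t 9.0833 p [ 0.5649 -0.0133  0.1032] jaw -0.092 need world [-0.0049  0.0073 -0.0132] rv [-0.016  0.007 -0.006] k 1 w 0.0104 F [ 0.   0.7 -0.3]
 [0.0131, -0.0056, -0.0069, -0.0163, 0.0072, -0.0063],
```

View pics/w3.png

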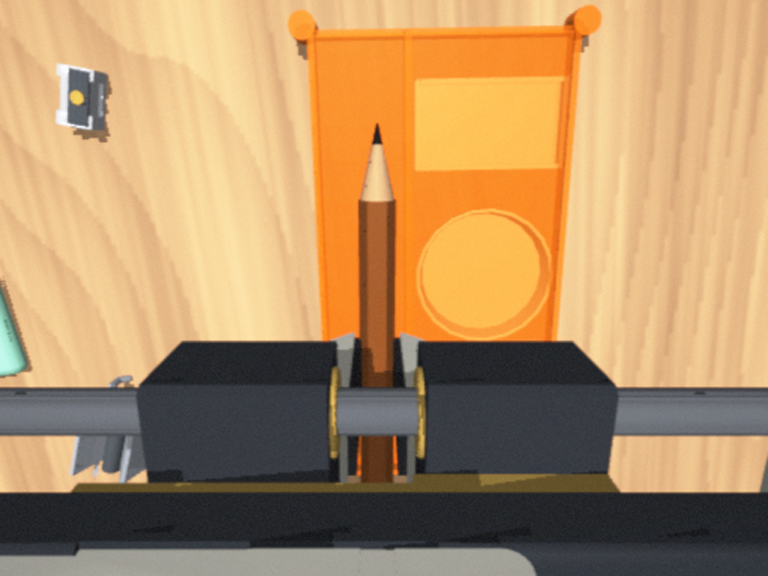

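View pics/s3c.png

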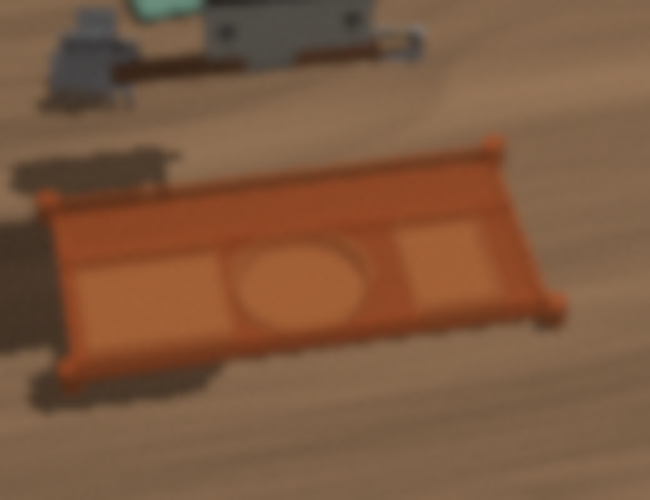

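```bash
python3 - <<'E'
from h import *
p,d,m,v=load('w3');C=cloud(d,m,v)
f=lambda c,r,z:ray((c/1.5-.17,r/1.5-.17),m,v,z).round(4)[:2]
print('rimL',f(312,60,.013),f(322,320,.013),'rib',f(408,60,.013),f(404,330,.013),'rimR',f(576,60,.013),f(557,330,.013))
print('top',f(330,33,.013),f(560,31,.013))
print('obl floor corners',[f(*q,.005) for q in((416,78),(566,77),(557,168),(416,171))])
print('circ',f(480,270,.005),'rim',f(485,273,.015))
t=np.array([.596,-.009]);a=-.0757;R=np.array([[np.cos(a),-np.sin(a)],[np.sin(a),np.cos(a)]])
for n,q in dict(TL=(-.0605,.113),TR=(.0605,.113),rib=(-.0165,.1),obl=(.0215,.072),rnd=(.0215,0),sq=(.0215,-.072),tr=(-.0375,0)).items(): print(n,(t+R@np.array(q)).round(4))
for c,r in((302,24),(586,18),(408,80),(316,100),(490,120),(480,270),(350,100)): print((c,r),C[int(r/1.5)-1:int(r/1.5)+2,int(c/1.5)-1:int(c/1.5)+2,2].mean().round(4))
E
python3 - <<'E'
import cv2
a=cv2.imread('pics/w3.png');cv2.imwrite('pics/w3c.png',cv2.resize(a[0:350,280:620],None,fx=1.7,fy=1.7))
E
```

```text
rimL [0.5463 0.0938] [ 0.536  -0.0273] rib [0.5886 0.0899] [ 0.5768 -0.0366] rimR [0.6626 0.0831] [ 0.6543 -0.044 ]
top [0.5555 0.1039] [0.6555 0.0955]
obl floor corners [array([0.5922, 0.083 ]), array([0.6611, 0.0771]), array([0.657 , 0.0363]), array([0.5892, 0.0412])]
circ [ 0.618 -0.011] rim [ 0.6185 -0.01  ]
TL [0.5442 0.1083]
TR [0.6649 0.0991]
rib [0.5871 0.092 ]
obl [0.6229 0.0612]
rnd [ 0.6174 -0.0106]
sq [ 0.612  -0.0824]
tr [ 0.5586 -0.0062]
(302, 24) 0.0116
(586, 18) 0.0116
(408, 80) 0.0113
(316, 100) 0.0112
(490, 120) 0.0035
(480, 270) 0.0039
(350, 100) 0.0015
```

Call:
step_arm(rows=[[0.012,-0.002,-0.002,-0.004,0.002,-0.002],[0.014,-0.002,-0.002,-0.004,0.002,-0.002],[0.014,-0.001,-0.002,-0.004,0.002,-0.002],[0.014,-0.001,-0.001,-0.004,0,0],[0.01,0,0,0,0,0],[0.005,0,0,0,0,0],[0,0,0,0,0,0],[0,0,0,0,0,0]])

```text
t: 9.75
eef_pos: [0.5563, 0.0026, 0.0273]
tool_rot: [-1.983, 1.568, 2.661]
ft_force: [-0.1, 0.2, 0.1]
gripper_width: 0.01
```

```bash
python3 - <<'E'
from bench import robot
from h import *
plan(robot,[.5587,-0.0065,.016],-0.0757,1)
E
```

```text
t 9.75 p [0.5563 0.0026 0.0273] jaw -0.068 need world [ 0.0024 -0.0091 -0.0113] rv [ 0.007 -0.001  0.002] k 1 w 0.01 F [-0.1  0.2  0.1]
 [0.0113, 0.0030, 0.0089, 0.0072, -0.0009, 0.0021],
```

Call:
step_arm(rows=[[0.003,0.001,0.002,0.002,0,0],[0.003,0.001,0.002,0.002,0,0],[0.003,0.001,0.002,0,0,0],[0.001,0,0,0,0,0],[0,0,0,0,0,0],[0,0,0,0,0,0],[0,0,0,0,0,0],[0,0,0,0,0,0]])

```text
t: 10.42
eef_pos: [0.561, -0.0046, 0.0184]
tool_rot: [2.123, 1.569, 0.478]
ft_force: [-0.0, -0.1, -0.1]
gripper_width: 0.0103
```

```bash
python3 - <<'E'
from bench import robot
from h import *
plan(robot,[.5587,-0.0065,.015],-0.0757,1)
E
```

```text
t 10.4167 p [ 0.561  -0.0046  0.0184] jaw -0.075 need world [-0.0023 -0.0019 -0.0034] rv [ 0.001 -0.001 -0.002] k 1 w 0.0103 F [-0.  -0.1 -0.1]
 [0.0034, -0.0022, 0.0021, 0.0010, -0.0011, -0.0018],
```

Call:
step_arm(rows=[[0.002,-0.001,0.001,0,0,0],[0.0015,-0.001,0,0,0,0],[0,0,0,0,0,0],[0,0,0,0,0,0],[0,0,0,0,0,0],[0,0,0,0,0,0],[0,0,0,0,0,0],[0,0,0,0,0,0]])

```text
t: 11.08
eef_pos: [0.5588, -0.0052, 0.0148]
tool_rot: [2.068, 1.568, 0.423]
ft_force: [-0.0, -0.7, -0.6]
gripper_width: 0.0101
```

Call:
step_arm(rows=[[0,0,0,0,0,0],[0,0,0,0,0,0],[0,0,0,0,0,0],[0,0,0,0,0,0],[-0.01,0,0,0,0,0],[-0.03,0,0,0,0,0],[-0.035,0,0,0,0,0],[-0.035,0,0,0,0,0]], claw=0.7)

```text
t: 11.75
eef_pos: [0.5537, -0.0058, 0.1231]
tool_rot: [-1.639, 1.559, 3.001]
ft_force: [1.1, -0.4, 0.6]
gripper_width: 0.0273
```

```bash
python3 - <<'E'
from bench import robot
from h import *
cam(robot,'wrist','w4')
plan(robot,[.47,-0.33,.22],-0.0757)
E
```

```text
t 11.8 p [ 0.5572 -0.0044  0.1301] jaw -0.072 need world [-0.0872 -0.3256  0.0899] rv [ 0.004 -0.002  0.003] k 10 w 0.0273 F [3.1 2.2 5.3]
 [-0.0090, -0.0064, 0.0331, 0.0004, -0.0002, 0.0003],
 [-0.0090, -0.0064, 0.0331, 0.0004, -0.0002, 0.0003],
 [-0.0090, -0.0063, 0.0331, 0.0004, -0.0002, 0.0003],
 [-0.0090, -0.0063, 0.0331, 0.0004, -0.0002, 0.0003],
 [-0.0090, -0.0063, 0.0331, 0.0004, -0.0002, 0.0003],
 [-0.0090, -0.0063, 0.0331, 0.0004, -0.0002, 0.0003],
 [-0.0090, -0.0063, 0.0331, 0.0004, -0.0002, 0.0003],
 [-0.0090, -0.0063, 0.0331, 0.0004, -0.0002, 0.0003],
 [-0.0090, -0.0063, 0.0331, 0.0004, -0.0002, 0.0003],
 [-0.0090, -0.0062, 0.0331, 0.0004, -0.0002, 0.0003],
```

View pics/w4.png

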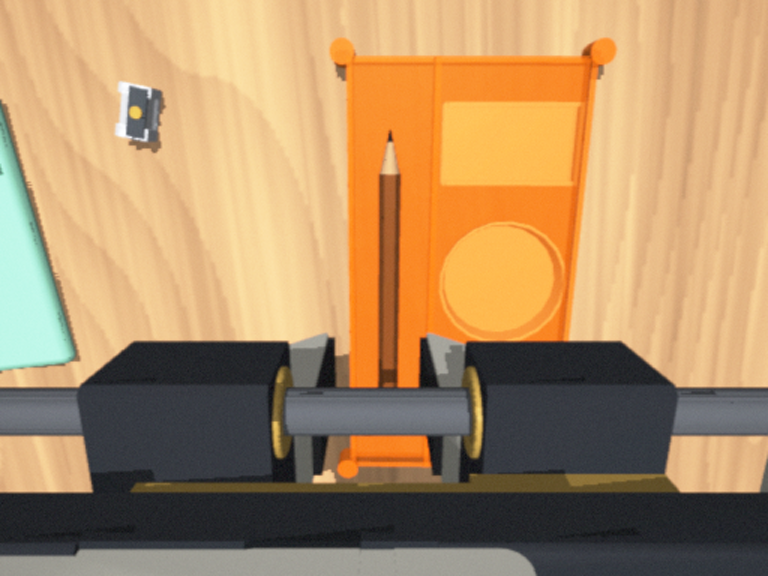

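```bash
python3 - <<'E'
from bench import robot
from h import *
plan(robot,[.42,-0.36,.22],-1.57,14)
E
```

```text
t 11.8 p [ 0.5572 -0.0044  0.1301] jaw -0.072 need world [-0.1372 -0.3556  0.0899] rv [1.498e+00 1.000e-03 4.000e-03] k 14 w 0.0273 F [3.1 2.2 5.3]
 [-0.0064, -0.0080, 0.0260, 0.1070, 0.0000, 0.0003],
 [-0.0065, -0.0051, 0.0267, 0.1070, 0.0000, 0.0003],
 [-0.0065, -0.0023, 0.0271, 0.1070, 0.0000, 0.0003],
 [-0.0065, 0.0007, 0.0272, 0.1070, 0.0000, 0.0003],
 [-0.0065, 0.0036, 0.0270, 0.1070, 0.0000, 0.0003],
 [-0.0065, 0.0064, 0.0264, 0.1070, 0.0000, 0.0003],
 [-0.0065, 0.0092, 0.0256, 0.1070, 0.0000, 0.0003],
 [-0.0065, 0.0119, 0.0245, 0.1070, 0.0000, 0.0003],
 [-0.0064, 0.0144, 0.0231, 0.1070, 0.0000, 0.0003],
 [-0.0064, 0.0168, 0.0214, 0.1070, 0.0000, 0.0003],
 [-0.0064, 0.0190, 0.0195, 0.1070, 0.0000, 0.0003],
 [-0.0064, 0.0210, 0.0173, 0.1070, 0.0000, 0.0003],
 [-0.0064, 0.0227, 0.0150, 0.1070, 0.0000, 0.0003],
 [-0.0064, 0.0242, 0.0125, 0.1070, 0.0000, 0.0003],
```

Call:
step_arm(rows=[[-0.006,-0.008,0.026,0.107,0,0],[-0.006,-0.005,0.027,0.107,0,0],[-0.006,-0.002,0.027,0.107,0,0],[-0.006,0.001,0.027,0.107,0,0],[-0.006,0.004,0.027,0.107,0,0],[-0.006,0.006,0.026,0.107,0,0],[-0.006,0.009,0.026,0.107,0,0],[-0.006,0.012,0.024,0.107,0,0]], claw=0.1)

```text
t: 12.47
eef_pos: [0.4795, -0.2044, 0.1897]
tool_rot: [3.04, 1.557, 0.521]
ft_force: [1.4, -0.7, 0.6]
gripper_width: 0.0764
```

Call:
step_arm(rows=[[-0.006,0.014,0.023,0.107,0,0],[-0.006,0.017,0.021,0.107,0,0],[-0.006,0.019,0.02,0.107,0,0],[-0.006,0.021,0.017,0.107,0,0],[-0.006,0.023,0.015,0.107,0,0],[-0.006,0.02,0.01,0.07,0,0],[0,0,0,0,0,0],[0,0,0,0,0,0]])

```text
t: 13.13
eef_pos: [0.4108, -0.3623, 0.2333]
tool_rot: [-3.01, 1.553, 0.106]
ft_force: [0.5, 0.5, 0.7]
gripper_width: 0.0826
```

```bash
python3 - <<'E'
from bench import robot
from h import *
p,d,m,v=cam(robot,'wrist','w5')
plan(robot,[.42,-0.36,.22],-1.57,1)
a=ortho(p,m,v,.42,.56,-.45,-.28,.02,4000);cv2.imwrite('pics/w5o.png',a[:,:,::-1])
for k in('binder_clip','hair_claw'):
  for o in robot.masks_of('wrist',k): print(k,o['confidence'],o['pixel'])
E
```

```text
t 13.1833 p [ 0.4108 -0.3625  0.2332] jaw -1.596 need world [ 0.0092  0.0025 -0.0132] rv [-0.026 -0.018  0.002] k 1 w 0.0823 F [-0.1 -1.5  0.4]
 [0.0134, -0.0027, -0.0089, -0.0262, -0.0180, 0.0016],
binder_clip 0.83 [265.0, 98.9]
hair_claw 0.21 [9.9, 35.7]
```

View pics/w5.png

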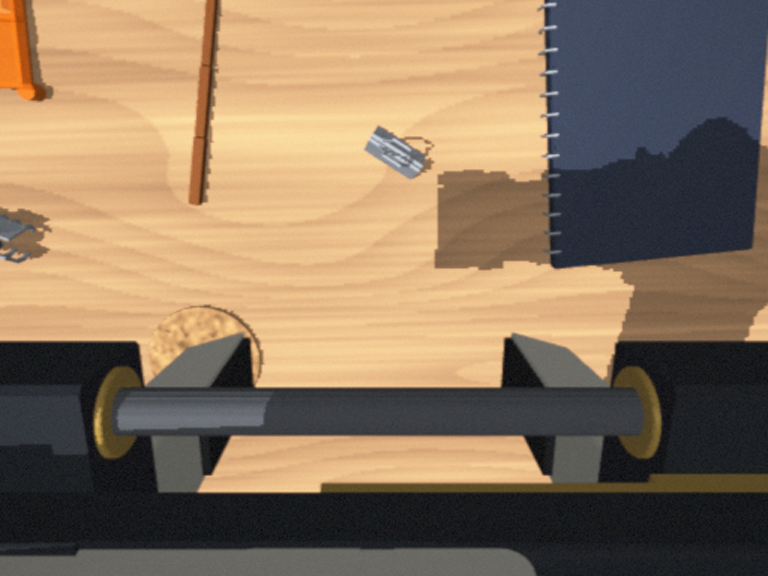

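View pics/w5o.png

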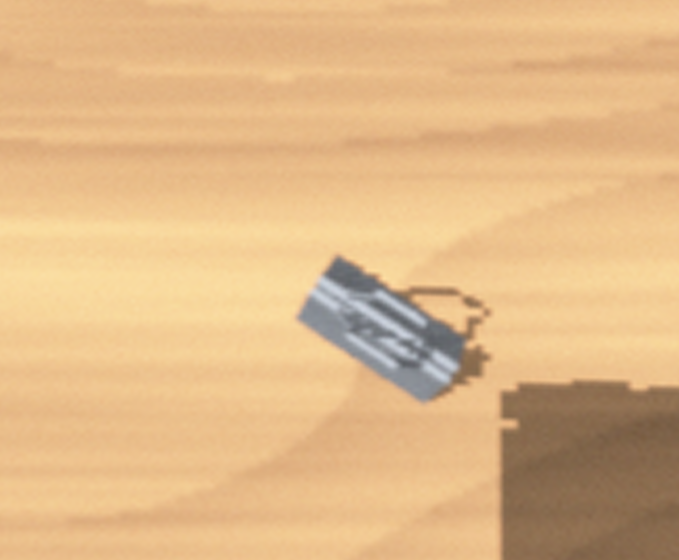

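```bash
python3 - <<'E'
from bench import robot
from h import *
p,d,m,v=load('w5')
def g(c,r,z):
    X=np.array([[.56-r/4000,-.28-c/4000,.02]]);return ray(proj(X,m,v)[0],m,v,z)[:2]
K=np.array([g(*q,.001) for q in((335,257),(465,342),(425,402),(298,320))]);print(K.round(4),K.mean(0),np.linalg.norm(np.diff(K,axis=0),axis=1))
C=cloud(d,m,v)[80:122,240:290].reshape(-1,3);C=C[(C[:,2]>.008)];print(len(C),C.min(0),C.max(0),C.mean(0))
c=K.mean(0)
plan(robot,[c[0],c[1],.10],-2.147,8)
E
```

```text
[[ 0.4966 -0.3637]
 [ 0.4743 -0.3979]
 [ 0.4585 -0.3874]
 [ 0.4801 -0.354 ]] [ 0.47738711 -0.37576125] [0.04081821 0.01895056 0.03972756]
583 [ 0.46096654 -0.39617494  0.00812135] [ 0.49496574 -0.35553594  0.39118275] [ 0.47796584 -0.3757207   0.030159  ]
t 13.2833 p [ 0.4115 -0.3608  0.2327] jaw -1.593 need world [ 0.0659 -0.015  -0.1327] rv [ 0.554 -0.016  0.008] k 8 w 0.0825 F [ 0.5  1.1 -0.9]
 [0.0167, 0.0017, -0.0080, 0.0692, -0.0020, 0.0010],
 [0.0167, 0.0012, -0.0081, 0.0692, -0.0020, 0.0010],
 [0.0167, 0.0006, -0.0082, 0.0692, -0.0020, 0.0010],
 [0.0167, -0.0000, -0.0083, 0.0692, -0.0020, 0.0010],
 [0.0167, -0.0006, -0.0083, 0.0692, -0.0020, 0.0010],
 [0.0166, -0.0012, -0.0083, 0.0692, -0.0020, 0.0010],
 [0.0166, -0.0018, -0.0082, 0.0692, -0.0020, 0.0010],
 [0.0166, -0.0023, -0.0081, 0.0692, -0.0020, 0.0010],
```

Call:
step_arm(rows=[[0.022,0.002,-0.011,0.09,-0.003,0.002],[0.022,0.002,-0.011,0.09,-0.003,0.002],[0.022,0.001,-0.011,0.09,-0.003,0.002],[0.022,0,-0.011,0.09,-0.003,0.001],[0.022,-0.001,-0.011,0.09,-0.003,0],[0.018,-0.002,-0.01,0.09,-0.002,0],[0,0,0,0,0,0],[0,0,0,0,0,0]])

```text
t: 13.95
eef_pos: [0.4847, -0.3678, 0.1005]
tool_rot: [-1.382, 1.566, 1.197]
ft_force: [-0.9, -0.6, 0.5]
gripper_width: 0.0828
```

```bash
python3 - <<'E'
from bench import robot
from h import *
cam(robot,'wrist','w6')
plan(robot,[.4775,-.3755,.014],-2.147,1)
E
```

```text
t 14.0 p [ 0.4847 -0.3675  0.1007] jaw -2.133 need world [-0.0072 -0.008  -0.0867] rv [0.014 0.001 0.005] k 1 w 0.0824 F [0.5 0.8 0.4]
 [0.0866, 0.0110, 0.0018, 0.0143, 0.0009, 0.0049],
```

View pics/w6.png

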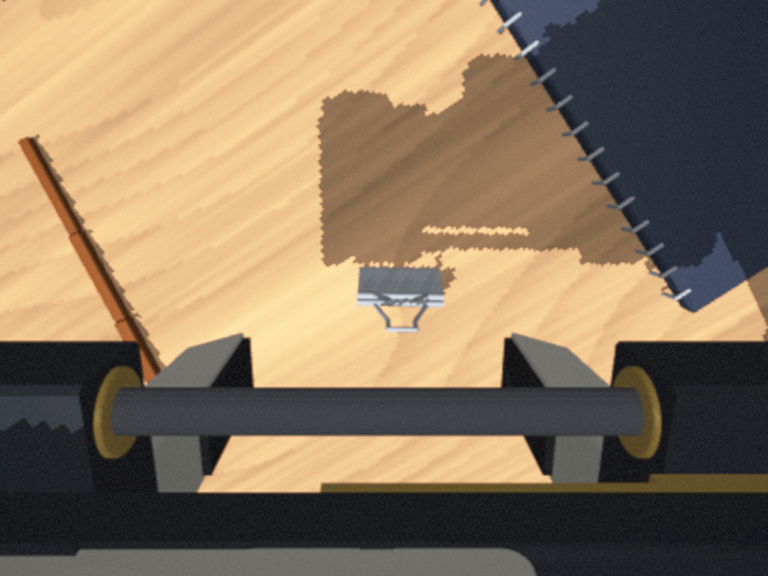

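Call:
step_arm(rows=[[0.014,0.003,0.001,0.004,0,0.002],[0.014,0.003,0.001,0.004,0,0.002],[0.014,0.003,0,0.004,0,0.001],[0.012,0.002,0,0.002,0,0],[0.008,0,0,0,0,0],[0.004,0,0,0,0,0],[0,0,0,0,0,0],[0,0,0,0,0,0]])

```text
t: 14.67
eef_pos: [0.4796, -0.3755, 0.0411]
tool_rot: [-3.044, 1.561, -0.461]
ft_force: [0.5, 0.2, 0.8]
gripper_width: 0.0822
```

```bash
python3 - <<'E'
from bench import robot
from h import *
plan(robot,[.4775,-.3755,.012],-2.147,1)
E
```

```text
t 14.6667 p [ 0.4796 -0.3755  0.0411] jaw -2.129 need world [-0.0021 -0.     -0.0291] rv [ 0.018 -0.01   0.001] k 1 w 0.0822 F [0.5 0.2 0.8]
 [0.0291, 0.0012, 0.0020, 0.0182, -0.0098, 0.0011],
```

Call:
step_arm(rows=[[0.007,0,0.001,0.005,-0.003,0],[0.007,0,0.001,0.005,-0.003,0],[0.007,0,0,0.005,-0.003,0],[0.005,0,0,0.003,0,0],[0.003,0,0,0,0,0],[0,0,0,0,0,0],[0,0,0,0,0,0],[0,0,0,0,0,0]], claw=0.4)

```text
t: 15.33
eef_pos: [0.4791, -0.3743, 0.0103]
tool_rot: [-2.514, 1.569, 0.051]
ft_force: [0.7, -0.4, 0.3]
gripper_width: 0.0551
```

```bash
python3 - <<'E'
from bench import robot
from h import *
plan(robot,[.4775,-.3755,.012],-2.147,1)
E
```

```text
t 15.3333 p [ 0.4791 -0.3743  0.0103] jaw -2.147 need world [-0.0016 -0.0012  0.0017] rv [-0.    -0.002  0.001] k 1 w 0.0551 F [ 0.7 -0.4  0.3]
 [-0.0017, 0.0019, 0.0007, -0.0004, -0.0018, 0.0013],
```

Call:
step_arm(rows=[[-0.001,0.002,0.001,0,0,0],[0,0,0,0,0,0],[0,0,0,0,0,0],[0,0,0,0,0,0],[0,0,0,0,0,0],[0,0,0,0,0,0],[0,0,0,0,0,0],[0,0,0,0,0,0]], claw=1, grip_force=20)

```text
t: 16.0
eef_pos: [0.4774, -0.3761, 0.0126]
tool_rot: [-2.842, 1.567, -0.278]
ft_force: [0.2, -1.0, -0.4]
gripper_width: 0.0402
```

```bash
python3 - <<'E'
from bench import robot
from h import *
p,d,m,v=cam(robot,'wrist','w7')
plan(robot,[.612,-.0824,.12],-1.646,12)
E
```

```text
t 16.05 p [ 0.4775 -0.3761  0.0126] jaw -2.148 need world [0.1345 0.2937 0.1074] rv [-0.502 -0.004  0.   ] k 12 w 0.0403 F [-0.8 -0.4 -0.4]
 [-0.0089, -0.0266, 0.0039, -0.0418, -0.0003, 0.0000],
 [-0.0089, -0.0268, 0.0028, -0.0418, -0.0003, 0.0000],
 [-0.0089, -0.0269, 0.0017, -0.0418, -0.0003, 0.0000],
 [-0.0089, -0.0269, 0.0006, -0.0418, -0.0003, 0.0000],
 [-0.0089, -0.0269, -0.0006, -0.0418, -0.0003, 0.0000],
 [-0.0089, -0.0269, -0.0017, -0.0418, -0.0003, 0.0000],
 [-0.0089, -0.0268, -0.0028, -0.0418, -0.0003, 0.0000],
 [-0.0089, -0.0266, -0.0039, -0.0418, -0.0003, 0.0000],
 [-0.0089, -0.0265, -0.0050, -0.0418, -0.0003, 0.0000],
 [-0.0089, -0.0262, -0.0061, -0.0418, -0.0003, 0.0000],
 [-0.0089, -0.0259, -0.0072, -0.0418, -0.0003, 0.0000],
 [-0.0089, -0.0256, -0.0083, -0.0418, -0.0003, 0.0000],
```

View pics/w7.png

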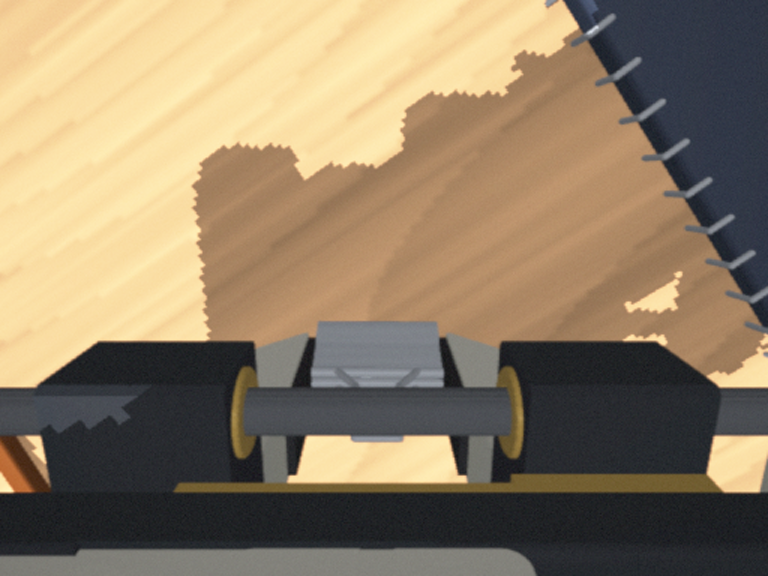

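Call:
step_arm(rows=[[-0.015,0,0,0,0,0],[-0.025,0,0,0,0,0],[-0.03,-0.01,0.003,-0.03,0,0],[-0.025,-0.024,0.003,-0.042,0,0],[-0.01,-0.027,0.002,-0.042,0,0],[0,-0.027,0.001,-0.042,0,0],[0,-0.027,0,-0.042,0,0],[0,-0.027,-0.001,-0.042,0,0]])

```text
t: 16.72
eef_pos: [0.5321, -0.249, 0.1217]
tool_rot: [2.075, 1.567, -1.408]
ft_force: [0.4, -0.1, -0.1]
gripper_width: 0.0401
```

```bash
python3 - <<'E'
from bench import robot
from h import *
plan(robot,[.612,-.0824,.10],-1.646,7)
E
```

```text
t 16.7167 p [ 0.5321 -0.249   0.1217] jaw -1.913 need world [ 0.0799  0.1666 -0.0217] rv [-0.267 -0.001 -0.004] k 7 w 0.0401 F [ 0.4 -0.1 -0.1]
 [0.0030, -0.0263, -0.0028, -0.0381, -0.0002, -0.0005],
 [0.0030, -0.0261, -0.0038, -0.0381, -0.0002, -0.0005],
 [0.0030, -0.0260, -0.0048, -0.0381, -0.0002, -0.0005],
 [0.0030, -0.0258, -0.0057, -0.0381, -0.0002, -0.0005],
 [0.0031, -0.0255, -0.0067, -0.0381, -0.0002, -0.0005],
 [0.0031, -0.0252, -0.0077, -0.0381, -0.0002, -0.0005],
 [0.0031, -0.0249, -0.0086, -0.0381, -0.0002, -0.0005],
```

Call:
step_arm(rows=[[0.004,-0.03,-0.003,-0.043,0,0],[0.004,-0.03,-0.004,-0.043,0,0],[0.004,-0.03,-0.006,-0.043,0,0],[0.004,-0.03,-0.007,-0.043,0,0],[0.004,-0.03,-0.008,-0.043,0,0],[0.002,-0.02,-0.008,-0.04,0,0],[0,-0.008,-0.003,0,0,0],[0,0,0,0,0,0]])

```text
t: 17.38
eef_pos: [0.6156, -0.0685, 0.0999]
tool_rot: [2.904, 1.566, -0.303]
ft_force: [-0.5, 0.2, 0.5]
gripper_width: 0.04
```

```bash
python3 - <<'E'
from bench import robot
from h import *
cam(robot,'wrist','w8')
plan(robot,[.612,-.0824,.04],-1.646,1)
E
```

```text
t 17.4333 p [ 0.6152 -0.0696  0.0998] jaw -1.638 need world [-0.0032 -0.0128 -0.0598] rv [ 0.008 -0.005 -0.002] k 1 w 0.0403 F [ 0.7  0.5 -0.1]
 [0.0598, 0.0128, 0.0026, 0.0084, -0.0047, -0.0018],
```

View pics/w8.png

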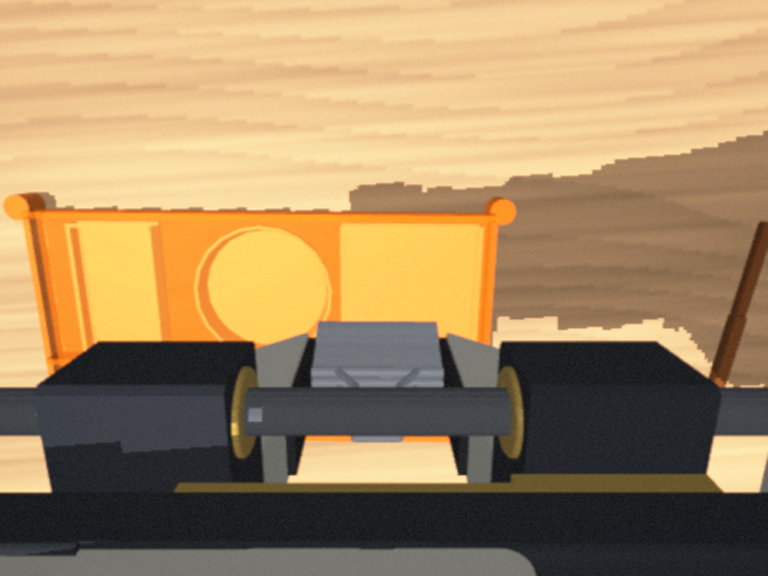

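```bash
python3 - <<'E'
from h import *
p,d,m,v=load('w8')
f=lambda c,r,z:ray((c/1.5-.17,r/1.5-.17),m,v,z).round(4)[:2]
print(f(501,211,.013),f(20,205,.013),'circ',f(268,285,.005), 'sq floor TL/TR',f(341,223,.005),f(487,225,.005),'far rim',f(260,213,.013))
E
```

```text
[ 0.6512 -0.1291] [0.669 0.096] circ [ 0.6205 -0.0134] sq floor TL/TR [ 0.6494 -0.0528] [ 0.6437 -0.124 ] far rim [ 0.6578 -0.0158]
```

Call:
step_arm(rows=[[0.012,0.004,0.001,0.002,-0.001,0],[0.014,0.004,0.001,0.002,-0.001,0],[0.014,0.003,0,0.002,-0.001,0],[0.012,0.002,0,0.002,-0.001,0],[0.006,0,0,0,0,0],[0.002,0,0,0,0,0],[0,0,0,0,0,0],[0,0,0,0,0,0]])

```text
t: 18.1
eef_pos: [0.6075, -0.0991, 0.0343]
tool_rot: [1.35, 1.56, -1.887]
ft_force: [-0.8, -0.2, 0.0]
gripper_width: 0.0401
```

```bash
python3 - <<'E'
from bench import robot
from h import *
plan(robot,[.613,-.084,.0175],-1.646,1)
E
```

```text
t 18.1 p [ 0.6075 -0.0991  0.0343] jaw -1.667 need world [ 0.0055  0.0151 -0.0168] rv [-0.021  0.002 -0.01 ] k 1 w 0.0401 F [-0.8 -0.2  0. ]
 [0.0167, -0.0157, -0.0041, -0.0206, 0.0024, -0.0101],
```

Call:
step_arm(rows=[[0,-0.003,-0.001,-0.005,0,-0.002],[0,-0.003,-0.001,-0.005,0,-0.002],[0,-0.003,-0.001,-0.004,0,-0.002],[0,-0.003,0,0,0,-0.002],[0,0,0,0,0,0],[0,0,0,0,0,0],[0,0,0,0,0,0],[0,0,0,0,0,0]])

```text
t: 18.77
eef_pos: [0.6142, -0.0844, 0.0372]
tool_rot: [3.045, 1.568, -0.175]
ft_force: [0.5, 0.3, 0.3]
gripper_width: 0.0401
```

```bash
python3 - <<'E'
from bench import robot
from h import *
plan(robot,[.613,-.084,.0175],-1.646,1)
E
```

```text
t 18.7667 p [ 0.6142 -0.0844  0.0372] jaw -1.649 need world [-0.0012  0.0004 -0.0197] rv [-0.003 -0.003 -0.   ] k 1 w 0.0401 F [0.5 0.3 0.3]
 [0.0197, -0.0003, 0.0013, -0.0031, -0.0026, -0.0003],
```

Call:
step_arm(rows=[[0.005,0,0.001,0,0,0],[0.005,0,0,0,0,0],[0.004,0,0,0,0,0],[0.002,0,0,0,0,0],[0,0,0,0,0,0],[0,0,0,0,0,0],[0,0,0,0,0,0],[0,0,0,0,0,0]])

```text
t: 19.43
eef_pos: [0.6124, -0.0849, 0.0185]
tool_rot: [2.488, 1.57, -0.732]
ft_force: [0.1, 0.5, -0.0]
gripper_width: 0.0401
```

```bash
python3 - <<'E'
from bench import robot
from h import *
plan(robot,[.613,-.084,.0175],-1.646,1)
E
```

```text
t 19.4333 p [ 0.6124 -0.0849  0.0185] jaw -1.65 need world [ 0.0006  0.0009 -0.001 ] rv [-0.004 -0.001 -0.001] k 1 w 0.0401 F [ 0.1  0.5 -0. ]
 [0.0010, -0.0010, -0.0006, -0.0038, -0.0009, -0.0007],
```

Call:
step_arm(rows=[[0.001,0,0,0,0,0],[0,0,0,0,0,0],[0,0,0,0,0,0],[0,0,0,0,0,0],[-0.005,0,0,0,0,0],[-0.02,0,0,0,0,0],[-0.035,0,0,0,0,0],[-0.035,0,0,0,0,0]], claw=0.35)

```text
t: 20.1
eef_pos: [0.6075, -0.0849, 0.1091]
tool_rot: [0.024, 1.559, 3.087]
ft_force: [1.0, -0.9, 0.4]
gripper_width: 0.06
```

```bash
python3 - <<'E'
from bench import robot
from h import *
p,d,m,v=cam(robot,'wrist','w9')
plan(robot,[.44,0.34,.22],-1.57)
E
```

```text
t 20.15 p [ 0.6113 -0.0845  0.1165] jaw -1.649 need world [-0.1713  0.4245  0.1035] rv [-0.079  0.003 -0.   ] k 13 w 0.0595 F [3.3 0.2 4.8]
 [-0.0079, -0.0315, 0.0157, -0.0061, 0.0002, -0.0000],
 [-0.0079, -0.0316, 0.0155, -0.0061, 0.0002, -0.0000],
 [-0.0079, -0.0317, 0.0153, -0.0061, 0.0002, -0.0000],
 [-0.0079, -0.0318, 0.0151, -0.0061, 0.0002, -0.0000],
 [-0.0079, -0.0319, 0.0149, -0.0061, 0.0002, -0.0000],
 [-0.0079, -0.0320, 0.0147, -0.0061, 0.0002, -0.0000],
 [-0.0079, -0.0321, 0.0145, -0.0061, 0.0002, -0.0000],
 [-0.0079, -0.0322, 0.0143, -0.0061, 0.0002, -0.0000],
 [-0.0079, -0.0323, 0.0141, -0.0061, 0.0002, -0.0000],
 [-0.0080, -0.0323, 0.0139, -0.0061, 0.0002, -0.0000],
 [-0.0080, -0.0324, 0.0138, -0.0061, 0.0002, -0.0000],
 [-0.0080, -0.0325, 0.0136, -0.0061, 0.0002, -0.0000],
 [-0.0080, -0.0326, 0.0134, -0.0061, 0.0002, -0.0000],
```

View pics/w9.png

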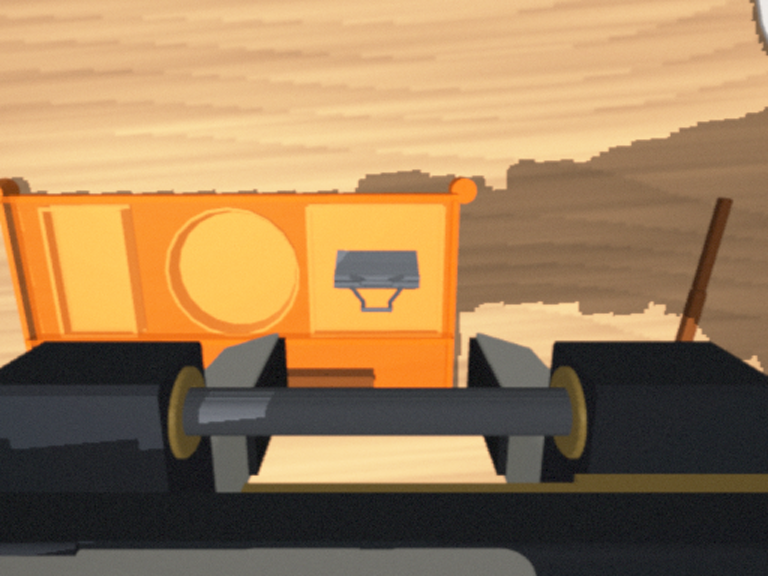

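Call:
step_arm(rows=[[-0.012,-0.03,0.015,-0.006,0,0],[-0.012,-0.032,0.015,-0.006,0,0],[-0.01,-0.032,0.015,-0.006,0,0],[-0.008,-0.032,0.015,-0.006,0,0],[-0.008,-0.032,0.015,-0.006,0,0],[-0.008,-0.032,0.015,-0.006,0,0],[-0.008,-0.032,0.014,-0.006,0,0],[-0.008,-0.032,0.014,-0.006,0,0]])

```text
t: 20.82
eef_pos: [0.5111, 0.1758, 0.1984]
tool_rot: [2.738, 1.559, -0.451]
ft_force: [1.0, 0.7, -0.3]
gripper_width: 0.0597
```

```bash
python3 - <<'E'
from bench import robot
from h import *
plan(robot,[.44,0.36,.20],-1.57,7)
E
```

```text
t 20.8167 p [0.5111 0.1758 0.1984] jaw -1.618 need world [-0.0711  0.1842  0.0016] rv [-0.048 -0.011 -0.005] k 7 w 0.0597 F [ 1.   0.7 -0.3]
 [-0.0005, -0.0258, 0.0114, -0.0068, -0.0015, -0.0007],
 [-0.0004, -0.0259, 0.0112, -0.0068, -0.0015, -0.0007],
 [-0.0004, -0.0260, 0.0110, -0.0068, -0.0015, -0.0007],
 [-0.0004, -0.0260, 0.0108, -0.0068, -0.0015, -0.0007],
 [-0.0003, -0.0261, 0.0107, -0.0068, -0.0015, -0.0007],
 [-0.0003, -0.0262, 0.0105, -0.0068, -0.0015, -0.0007],
 [-0.0003, -0.0263, 0.0103, -0.0068, -0.0015, -0.0007],
```

Call:
step_arm(rows=[[0,-0.03,0.013,-0.008,-0.002,-0.001],[0,-0.03,0.013,-0.008,-0.002,-0.001],[0,-0.03,0.013,-0.008,-0.002,-0.001],[0,-0.03,0.013,-0.008,-0.002,-0.001],[0,-0.03,0.012,-0.008,-0.002,-0.001],[0,-0.015,0.006,0,0,0],[0,0,0,0,0,0],[0,0,0,0,0,0]])

```text
t: 21.48
eef_pos: [0.4363, 0.3613, 0.2046]
tool_rot: [-2.327, 1.558, 0.824]
ft_force: [-0.5, -0.8, 0.1]
gripper_width: 0.0594
```

```bash
python3 - <<'E'
from bench import robot
from h import *
p,d,m,v=cam(robot,'wrist','w10')
plan(robot,[.44,0.36,.20],-1.57,1)
for o in robot.masks_of('wrist','eraser'):
    r,c=np.nonzero(o['region']);W=np.array([ray(q,m,v,.013)[:2] for q in zip(c,r)],np.float32)
    print(o['confidence'],o['pixel'],cv2.minAreaRect(W*1000))
a=ortho(p,m,v,.43,.55,.30,.45,.013,5000);cv2.imwrite('pics/w10o.png',a[:,:,::-1])
E
```

```text
t 21.5333 p [0.4363 0.3612 0.2047] jaw -1.562 need world [ 0.0037 -0.0012 -0.0047] rv [ 0.008 -0.009  0.009] k 1 w 0.0596 F [ 0.2  0.5 -0.4]
 [0.0047, 0.0012, -0.0036, 0.0078, -0.0085, 0.0094],
0.77 [165.5, 24.4] ((571.0357666015625, 441.9335021972656), (24.004077911376953, 42.672203063964844), 61.31916427612305)
0.76 [242.7, 114.8] ((489.4708251953125, 373.403076171875), (20.871906280517578, 43.20421600341797), 38.68266296386719)
0.72 [163.4, 123.1] ((474.6263427734375, 449.475341796875), (44.1075439453125, 21.07574462890625), 69.70269775390625)
```

View pics/w10.png

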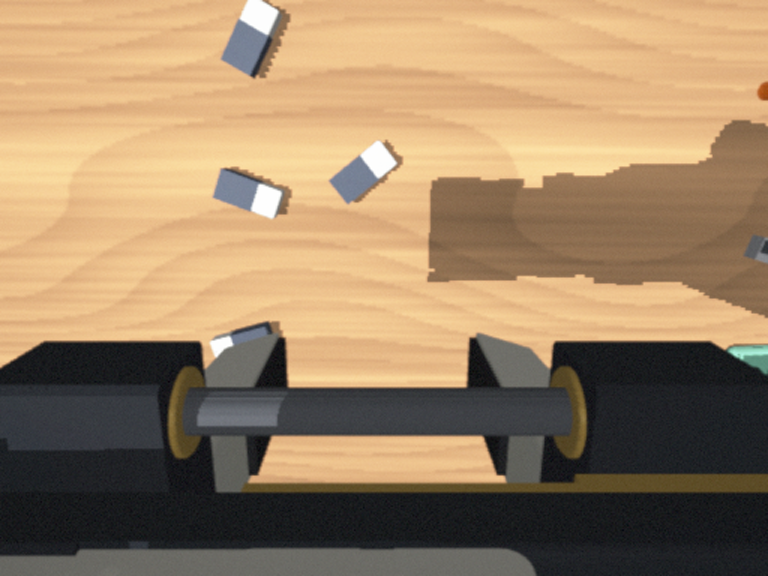

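View pics/w10o.png

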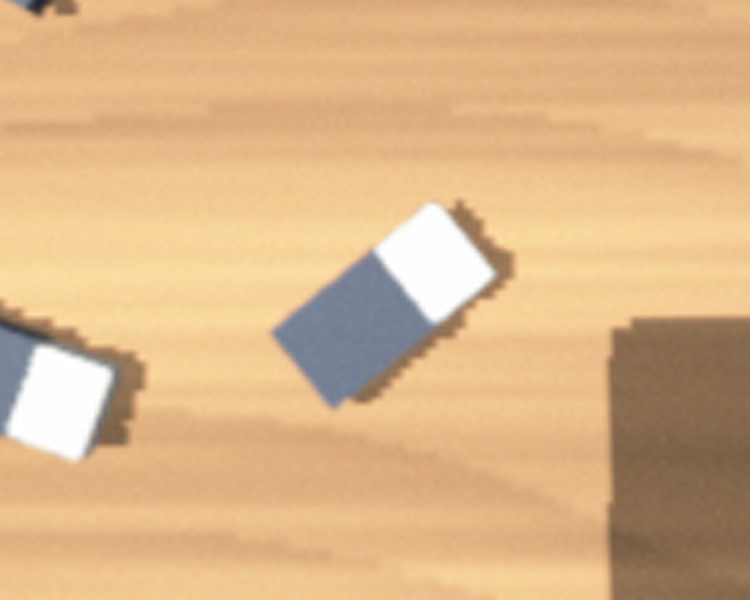

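```bash
python3 - <<'E'
from bench import robot
from h import *
p,d,m,v=load('w10');C=cloud(d,m,v);print(C[100:112,246:256,2].mean(), C[116:124,230:240,2].mean(),C[80:90,225:235,2].mean())
import h
P,R,s=pose(robot)
# force long rotation
tgt=np.array([.489,.373,.08]);k=20;rv=np.array([-(.681+1.562),0,0])
for i in range(k):
    Ri=R*Ro.from_rotvec(rv*i/k);print((Ri.inv().apply((tgt-P)/k)).round(4),(rv/k).round(3))
E
```

```text
0.011758142753336417 0.01205676619778023 0.002217718830425191
[ 0.0063 -0.0006 -0.0025] [-0.112  0.     0.   ]
[ 0.0063 -0.0003 -0.0026] [-0.112  0.     0.   ]
[ 0.0063  0.     -0.0026] [-0.112  0.     0.   ]
[ 0.0063  0.0003 -0.0026] [-0.112  0.     0.   ]
[ 0.0063  0.0006 -0.0025] [-0.112  0.     0.   ]
[ 0.0063  0.0009 -0.0025] [-0.112  0.     0.   ]
[ 0.0063  0.0011 -0.0024] [-0.112  0.     0.   ]
[ 0.0063  0.0014 -0.0022] [-0.112  0.     0.   ]
[ 0.0063  0.0016 -0.002 ] [-0.112  0.     0.   ]
[ 0.0063  0.0019 -0.0018] [-0.112  0.     0.   ]
[ 0.0063  0.002  -0.0016] [-0.112  0.     0.   ]
[ 0.0063  0.0022 -0.0014] [-0.112  0.     0.   ]
[ 0.0063  0.0024 -0.0011] [-0.112  0.     0.   ]
[ 0.0063  0.0025 -0.0009] [-0.112  0.     0.   ]
[ 0.0063  0.0025 -0.0006] [-0.112  0.     0.   ]
[ 0.0063  0.0026 -0.0003] [-0.112  0.     0.   ]
[0.0063 0.0026 0.    ] [-0.112  0.     0.   ]
[0.0063 0.0026 0.0003] [-0.112  0.     0.   ]
[0.0063 0.0025 0.0006] [-0.112  0.     0.   ]
[0.0063 0.0025 0.0009] [-0.112  0.     0.   ]
```

Eraser top measures ~0.012 m (text: 13 mm). Candidates in w10: (365,172), (248,193), (255,38), (243,338); the first has the smallest y (0.373 against ≥0.44), so it is the rightmost one.

Call:
step_arm(rows=[[0,0,-0.003,-0.115,-0.004,0.004],[0.006,0,-0.003,-0.12,-0.004,0.004],[0.007,0,-0.003,-0.12,0,0],[0.007,0,-0.003,-0.12,0,0],[0.007,0.001,-0.003,-0.12,0,0],[0.007,0.001,-0.003,-0.12,0,0],[0.007,0.001,-0.003,-0.12,0,0],[0.007,0.001,-0.002,-0.12,0,0]], claw=0.5)

```text
t: 22.25
eef_pos: [0.4711, 0.3511, 0.1564]
tool_rot: [1.473, 1.559, -0.689]
ft_force: [0.1, 0.2, -0.2]
gripper_width: 0.0458
```

Call:
step_arm(rows=[[0.007,0.002,-0.002,-0.12,0,0],[0.007,0.002,-0.002,-0.12,0,0],[0.007,0.002,-0.002,-0.12,0,0],[0.007,0.002,-0.001,-0.12,0,0],[0.007,0.002,-0.001,-0.12,0,0],[0.007,0.003,-0.001,-0.12,0,0],[0.007,0.003,0,-0.12,0,0],[0.007,0.003,0,-0.12,0,0]])

```text
t: 22.92
eef_pos: [0.505, 0.338, 0.096]
tool_rot: [0.203, 1.548, -0.973]
ft_force: [-0.2, 0.4, -0.2]
gripper_width: 0.0466
```

```bash
python3 - <<'E'
from bench import robot
from h import *
plan(robot,[.489,.373,.08],.681,5);print(robot.read_state()['joint_pos'].round(2))
E
```

```text
t 22.9167 p [0.505 0.338 0.096] jaw 0.395 need world [-0.016  0.035 -0.016] rv [-0.287  0.023 -0.001] k 5 w 0.0466 F [-0.2  0.4 -0.2]
 [0.0030, -0.0003, -0.0078, -0.0573, 0.0047, -0.0003],
 [0.0031, 0.0002, -0.0078, -0.0573, 0.0047, -0.0003],
 [0.0031, 0.0006, -0.0077, -0.0573, 0.0047, -0.0003],
 [0.0031, 0.0011, -0.0077, -0.0573, 0.0047, -0.0003],
 [0.0032, 0.0015, -0.0076, -0.0573, 0.0047, -0.0003],
[-0.05  0.78 -1.04  1.7   0.76  1.12 -0.93]
```

Call:
step_arm(rows=[[0.003,0,-0.008,-0.06,0.005,0],[0.003,0,-0.008,-0.06,0.005,0],[0.003,0,-0.008,-0.06,0.005,0],[0.003,0.001,-0.007,-0.06,0.005,0],[0,0,-0.003,-0.03,0,0],[0,0,0,0,0,0],[0,0,0,0,0,0],[0,0,0,0,0,0]])

```text
t: 23.58
eef_pos: [0.4994, 0.3511, 0.0779]
tool_rot: [-0.487, 1.556, -1.397]
ft_force: [0.6, 0.1, 0.5]
gripper_width: 0.046
```

```bash
python3 - <<'E'
from bench import robot
from h import *
plan(robot,[.489,.373,.008],.681,1);print(robot.read_state()['joint_pos'].round(2))
p,d,m,v=cam(robot,'wrist','w11')
for o in robot.masks_of('wrist','eraser'):
    r,c=np.nonzero(o['region']);W=np.array([ray(q,m,v,.013)[:2] for q in zip(c,r)],np.float32)
    print(o['confidence'],o['pixel'],cv2.minAreaRect(W*1000))
E
```

```text
t 23.5833 p [0.4994 0.3511 0.0779] jaw 0.661 need world [-0.0104  0.0219 -0.0699] rv [-0.02   0.013  0.007] k 1 w 0.046 F [0.6 0.1 0.5]
 [0.0695, 0.0057, -0.0246, -0.0204, 0.0129, 0.0070],
[-0.05  0.84 -1.08  1.7   0.82  1.13 -0.72]
0.86 [422.4, 157.0] ((568.6421508789062, 443.5065612792969), (25.050458908081055, 46.05549240112305), 62.31117630004883)
0.81 [320.6, 51.2] ((473.76251220703125, 450.46435546875), (44.90462112426758, 21.057106018066406), 71.12511444091797)
0.78 [261.9, 166.3] ((488.8704833984375, 374.4257507324219), (20.89867401123047, 44.197349548339844), 39.00728988647461)
```

View pics/w11.png

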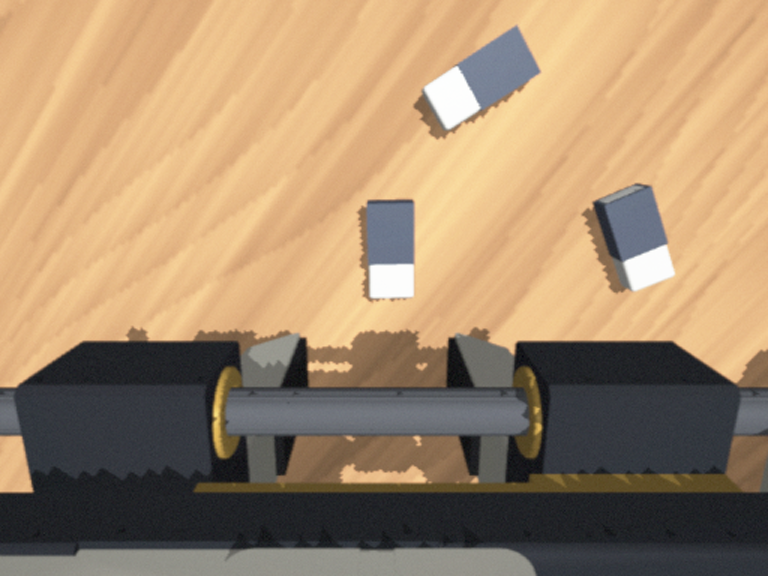

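Call:
step_arm(rows=[[0.003,0.001,-0.005,-0.006,0.004,0.002],[0.003,0.001,-0.006,-0.006,0.004,0.002],[0.004,0.001,-0.006,-0.004,0.004,0.002],[0.004,0.001,-0.005,-0.003,0,0],[0.004,0,0,0,0,0],[0.004,0,0,0,0,0],[0,0,0,0,0,0],[0,0,0,0,0,0]])

```text
t: 24.35
eef_pos: [0.4872, 0.3737, 0.0535]
tool_rot: [2.181, 1.571, 1.293]
ft_force: [0.0, -0.2, -0.2]
gripper_width: 0.046
```

```bash
python3 - <<'E'
from bench import robot
from h import *
plan(robot,[.489,.3735,.008],.681,1)
E
```

```text
t 24.35 p [0.4872 0.3737 0.0535] jaw 0.682 need world [ 0.0018 -0.0002 -0.0455] rv [ 0.001 -0.    -0.   ] k 1 w 0.046 F [ 0.  -0.2 -0.2]
 [0.0455, 0.0013, 0.0013, 0.0010, -0.0002, -0.0002],
```

Call:
step_arm(rows=[[0.006,0,0,0,0,0],[0.009,0.001,0.001,0,0,0],[0.009,0,0,0,0,0],[0.008,0,0,0,0,0],[0.005,0,0,0,0,0],[0.003,0,0,0,0,0],[0,0,0,0,0,0],[0,0,0,0,0,0]])

```text
t: 25.02
eef_pos: [0.4891, 0.3722, 0.008]
tool_rot: [-1.277, 1.569, -2.167]
ft_force: [0.1, -0.8, -0.2]
gripper_width: 0.0463
```

```bash
python3 - <<'E'
from bench import robot
from h import *
plan(robot,[.489,.3735,.008],.681,1)
E
```

```text
t 25.0167 p [0.4891 0.3722 0.008 ] jaw 0.68 need world [-0.0001  0.0013  0.    ] rv [-0.001  0.     0.001] k 1 w 0.0463 F [ 0.1 -0.8 -0.2]
 [-0.0000, 0.0007, -0.0011, -0.0006, 0.0004, 0.0014],
```

Call:
step_arm(rows=[[0,0,0,0,0,0],[0,0,0,0,0,0],[0,0,0,0,0,0],[0,0,0,0,0,0],[0,0,0,0,0,0],[0,0,0,0,0,0],[0,0,0,0,0,0],[0,0,0,0,0,0]], claw=1, grip_force=25)

```text
t: 25.68
eef_pos: [0.4897, 0.3731, 0.0097]
tool_rot: [1.32, 1.57, 0.429]
ft_force: [0.1, 0.1, 0.6]
gripper_width: 0.0192
```

Call:
step_arm(rows=[[-0.01,0,0,0,0,0],[-0.018,0,0,0,0,0],[-0.02,0,0,0,0,0],[-0.018,0,0,0,0,0],[-0.01,0,0,0,0,0],[0,0,0,0,0,0],[0,0,0,0,0,0],[0,0,0,0,0,0]])

```text
t: 26.35
eef_pos: [0.4891, 0.374, 0.0956]
tool_rot: [1.715, 1.568, 0.825]
ft_force: [-0.3, -0.4, 0.1]
gripper_width: 0.0194
```

```bash
python3 - <<'E'
from bench import robot
from h import *
p,d,m,v=cam(robot,'wrist','w12')
plan(robot,[.6235,.0605,.09],1.495,12)
E
```

```text
t 26.4 p [0.489  0.3739 0.0953] jaw 0.682 need world [ 0.1345 -0.3134 -0.0053] rv [-0.813  0.001 -0.003] k 12 w 0.0192 F [ 0.6 -0.6  0.3]
 [0.0004, -0.0078, 0.0273, -0.0678, 0.0001, -0.0002],
 [0.0004, -0.0096, 0.0267, -0.0678, 0.0001, -0.0002],
 [0.0004, -0.0114, 0.0260, -0.0678, 0.0001, -0.0002],
 [0.0004, -0.0131, 0.0252, -0.0678, 0.0001, -0.0002],
 [0.0004, -0.0148, 0.0243, -0.0678, 0.0001, -0.0002],
 [0.0004, -0.0164, 0.0232, -0.0678, 0.0001, -0.0002],
 [0.0004, -0.0179, 0.0220, -0.0678, 0.0001, -0.0002],
 [0.0004, -0.0194, 0.0208, -0.0678, 0.0001, -0.0002],
 [0.0004, -0.0207, 0.0194, -0.0678, 0.0001, -0.0002],
 [0.0004, -0.0220, 0.0180, -0.0678, 0.0001, -0.0002],
 [0.0004, -0.0232, 0.0164, -0.0678, 0.0001, -0.0002],
 [0.0004, -0.0242, 0.0148, -0.0678, 0.0001, -0.0002],
```

View pics/w12.png

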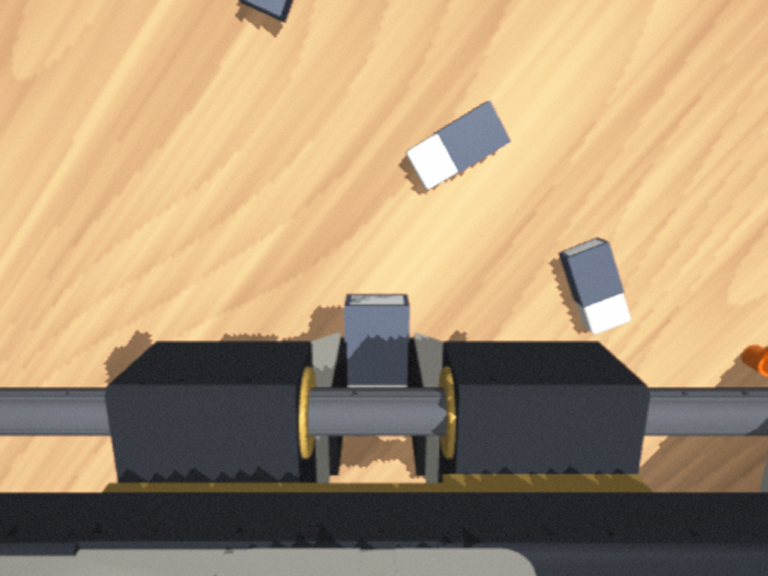

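Call:
step_arm(rows=[[0,-0.007,0.025,-0.06,0,0],[0,-0.009,0.027,-0.068,0,0],[0,-0.011,0.026,-0.068,0,0],[0,-0.013,0.025,-0.068,0,0],[0,-0.015,0.024,-0.068,0,0],[0,-0.016,0.023,-0.068,0,0],[0,-0.018,0.022,-0.068,0,0],[0,-0.019,0.021,-0.068,0,0]])

```text
t: 27.07
eef_pos: [0.5756, 0.1672, 0.0879]
tool_rot: [3.116, 1.562, 2.801]
ft_force: [0.3, -0.2, -1.2]
gripper_width: 0.0194
```

```bash
python3 - <<'E'
from bench import robot
from h import *
plan(robot,[.6235,.0605,.09],1.495,5);print(robot.read_state()['joint_pos'].round(2))
E
```

```text
t 27.0667 p [0.5756 0.1672 0.0879] jaw 1.255 need world [ 0.0479 -0.1067  0.0021] rv [-0.24  -0.008 -0.001] k 5 w 0.0194 F [ 0.3 -0.2 -1.2]
 [-0.0006, -0.0173, 0.0157, -0.0479, -0.0017, -0.0002],
 [-0.0005, -0.0180, 0.0149, -0.0479, -0.0017, -0.0002],
 [-0.0005, -0.0187, 0.0140, -0.0479, -0.0017, -0.0002],
 [-0.0005, -0.0194, 0.0131, -0.0479, -0.0017, -0.0002],
 [-0.0004, -0.0200, 0.0121, -0.0479, -0.0017, -0.0002],
[ 0.35  0.88 -1.21  1.72  0.88  1.2   0.15]
```

Call:
step_arm(rows=[[-0.001,-0.016,0.014,-0.04,-0.003,0],[-0.001,-0.016,0.014,-0.04,-0.002,0],[0,-0.01,0.008,-0.02,0,0],[0,0,0,0,0,0],[0,0,0,0,0,0],[0,0,0,0,0,0],[0,0,0,0,0,0],[0,0,0,0,0,0]])

```text
t: 27.73
eef_pos: [0.5984, 0.1066, 0.0816]
tool_rot: [-2.707, 1.557, -2.924]
ft_force: [-0.7, 0.4, -0.6]
gripper_width: 0.0192
```

```bash
python3 - <<'E'
from bench import robot
from h import *
plan(robot,[.6235,.0605,.09],1.495,5);print(robot.read_state()['joint_pos'].round(3))
E
```

```text
t 27.7333 p [0.5984 0.1066 0.0816] jaw 1.354 need world [ 0.0251 -0.0461  0.0084] rv [-0.141 -0.013  0.005] k 5 w 0.0192 F [-0.7  0.4 -0.6]
 [-0.0017, -0.0079, 0.0069, -0.0281, -0.0026, 0.0010],
 [-0.0017, -0.0081, 0.0066, -0.0281, -0.0026, 0.0010],
 [-0.0017, -0.0083, 0.0064, -0.0281, -0.0026, 0.0010],
 [-0.0017, -0.0085, 0.0062, -0.0281, -0.0026, 0.0010],
 [-0.0017, -0.0086, 0.0060, -0.0281, -0.0026, 0.0010],
[ 0.439  0.906 -1.206  1.695  0.895  1.218  0.356]
```

Call:
step_arm(rows=[[-0.002,-0.009,0.008,-0.033,-0.003,0.002],[-0.002,-0.01,0.008,-0.033,-0.003,0.002],[-0.002,-0.01,0.007,-0.033,-0.003,0.001],[-0.001,-0.008,0.005,-0.03,-0.002,0],[0,0,0,0,0,0],[0,0,0,0,0,0],[0,0,0,0,0,0],[0,0,0,0,0,0]])

```text
t: 28.4
eef_pos: [0.617, 0.0753, 0.09]
tool_rot: [1.957, 1.567, 1.887]
ft_force: [-0.3, 0.3, -0.5]
gripper_width: 0.0193
```

```bash
python3 - <<'E'
from bench import robot
from h import *
p,d,m,v=cam(robot,'wrist','w13')
plan(robot,[.6235,.0605,.04],1.495,1);print(robot.read_state()['joint_pos'].round(3))
E
```

```text
t 28.45 p [0.617  0.0755 0.09  ] jaw 1.501 need world [ 0.0065 -0.015  -0.05  ] rv [ 0.006 -0.001 -0.004] k 1 w 0.0192 F [ 0.3 -0.5 -1. ]
 [0.0499, -0.0147, 0.0076, 0.0058, -0.0014, -0.0037],
[ 0.493  0.911 -1.218  1.665  0.9    1.232  0.569]
```

View pics/w13.png

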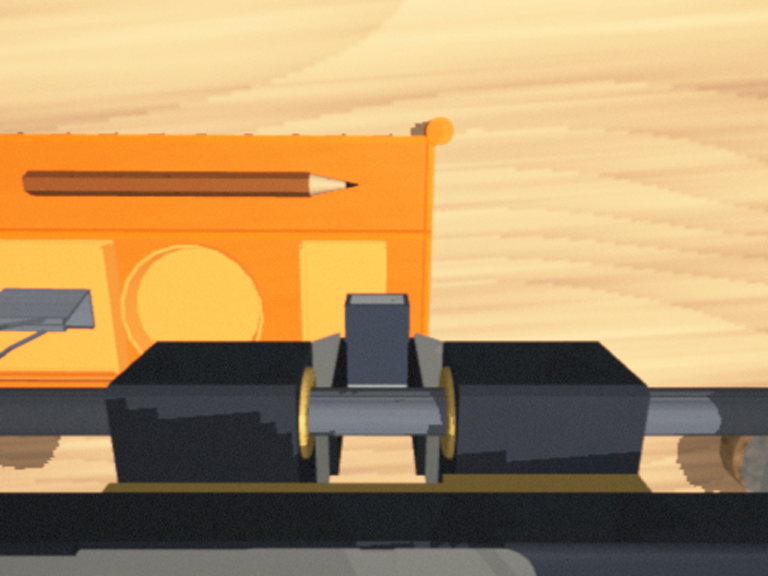

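```bash
python3 - <<'E'
from h import *
from bench import robot
p,d,m,v=load('w13')
f=lambda c,r,z:ray((c/1.5-.17,r/1.5-.17),m,v,z).round(4)[:2]
a,b=f(301,241,.005),f(386,240,.005);print(a,b,'ctr',(a+b)/2+np.array([.0319,-.0024]))
print('circ',f(200,308,.005))
P,R,s=pose(robot)
# eraser far end top edge, at tcp+0.0035 above (top) 
z=P[2]+.0035;q=np.array([f(347,303,z),f(408,303,z)]);print('erEnd',q,q.mean(0)-P[:2])
E
```

```text
[0.5886 0.0419] [0.591  0.0821] ctr [0.6217 0.0596]
circ [ 0.6182 -0.0111]
erEnd [[0.5935 0.068 ]
 [0.5949 0.0869]] [-0.0227647   0.00196134]
```

Call:
step_arm(rows=[[0.005,-0.003,0.001,0.003,0,-0.002],[0.008,-0.004,0.002,0.003,0,-0.002],[0.009,-0.003,0.002,0,0,0],[0.009,-0.002,0.001,0,0,0],[0.008,0,0,0,0,0],[0.004,0,0,0,0,0],[0,0,0,0,0,0],[0,0,0,0,0,0]])

```text
t: 29.12
eef_pos: [0.6211, 0.0625, 0.0403]
tool_rot: [-2.802, 1.566, -2.878]
ft_force: [-0.2, -0.0, -0.5]
gripper_width: 0.0195
```

```bash
python3 - <<'E'
from bench import robot
from h import *
plan(robot,[.624,.060,.016],1.495,1);print(robot.read_state()['joint_pos'].round(3))
E
```

```text
t 29.1167 p [0.6211 0.0625 0.0403] jaw 1.495 need world [ 0.0029 -0.0025 -0.0243] rv [-0.    -0.004  0.001] k 1 w 0.0195 F [-0.2 -0.  -0.5]
 [0.0243, -0.0023, 0.0032, -0.0003, -0.0042, 0.0015],
[ 0.488  0.966 -1.168  1.69   0.961  1.176  0.547]
```

Call:
step_arm(rows=[[0.005,-0.001,0.001,0,-0.002,0],[0.006,-0.001,0.001,0,-0.002,0],[0.006,0,0.001,0,0,0],[0.003,0,0,0,0,0],[0.001,0,0,0,0,0],[0,0,0,0,0,0],[0,0,0,0,0,0],[0,0,0,0,0,0]])

```text
t: 29.78
eef_pos: [0.6246, 0.0607, 0.0178]
tool_rot: [-0.497, 1.569, -0.573]
ft_force: [0.5, 1.0, -0.6]
gripper_width: 0.0191
```

```bash
python3 - <<'E'
from bench import robot
from h import *
plan(robot,[.624,.060,.016],1.495,1)
E
```

```text
t 29.7833 p [0.6246 0.0607 0.0178] jaw 1.495 need world [-0.0006 -0.0007 -0.0018] rv [0.    0.001 0.001] k 1 w 0.0191 F [ 0.5  1.  -0.6]
 [0.0018, -0.0007, -0.0005, 0.0000, 0.0013, 0.0007],
```

Call:
step_arm(rows=[[0.0015,0,0,0,0,0],[0,0,0,0,0,0],[0,0,0,0,0,0],[0,0,0,0,0,0],[0,0,0,0,0,0],[0,0,0,0,0,0],[0,0,0,0,0,0],[0,0,0,0,0,0]])

```text
t: 30.45
eef_pos: [0.625, 0.061, 0.0172]
tool_rot: [-0.127, 1.568, -0.203]
ft_force: [-0.3, 1.0, 0.5]
gripper_width: 0.0195
```

Call:
step_arm(rows=[[0,0,0,0,0,0],[0,0,0,0,0,0],[0,0,0,0,0,0],[-0.003,0,0,0,0,0],[-0.015,0,0,0,0,0],[-0.03,0,0,0,0,0],[-0.035,0,0,0,0,0],[-0.035,0,0,0,0,0]], claw=0.65)

```text
t: 31.12
eef_pos: [0.6206, 0.0595, 0.1339]
tool_rot: [-2.905, 1.56, -2.979]
ft_force: [1.1, 0.4, 0.1]
gripper_width: 0.0323
```

```bash
python3 - <<'E'
from bench import robot
from h import *
p,d,m,v=cam(robot,'wrist','w14')
plan(robot,[.39,0.09,.19],-1.57);print(robot.read_state()['joint_pos'].round(3))
E
```

```text
t 31.1667 p [0.6234 0.0621 0.1421] jaw 1.497 need world [-0.2334  0.0279  0.0479] rv [-0.074 -0.002 -0.001] k 7 w 0.0322 F [1.7 2.  6.2]
 [-0.0068, 0.0015, -0.0336, -0.0106, -0.0002, -0.0002],
 [-0.0068, 0.0019, -0.0335, -0.0106, -0.0002, -0.0002],
 [-0.0068, 0.0022, -0.0335, -0.0106, -0.0002, -0.0002],
 [-0.0068, 0.0026, -0.0335, -0.0106, -0.0002, -0.0002],
 [-0.0068, 0.0030, -0.0335, -0.0106, -0.0002, -0.0002],
 [-0.0068, 0.0033, -0.0334, -0.0106, -0.0002, -0.0002],
 [-0.0068, 0.0037, -0.0334, -0.0106, -0.0002, -0.0002],
[ 0.511  0.84  -1.216  1.604  0.813  1.286  0.654]
```

View pics/w14.png

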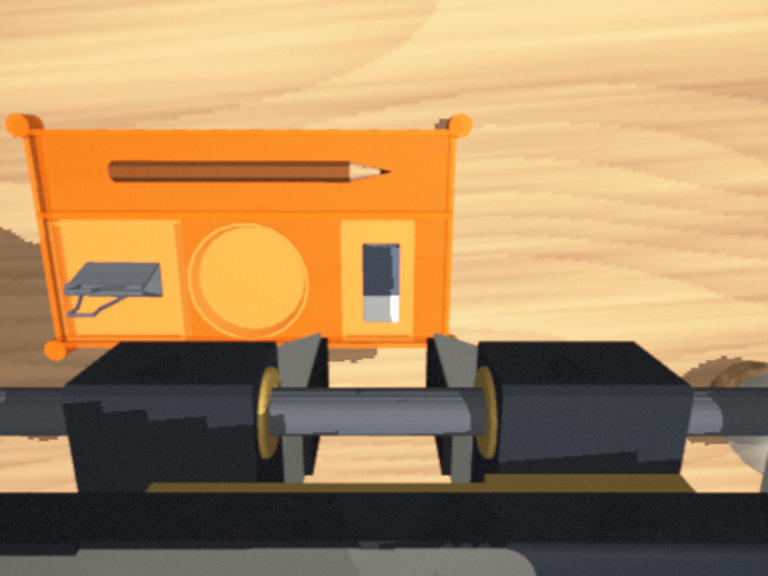

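Call:
step_arm(rows=[[-0.01,0.004,-0.02,0,0,0],[-0.01,0.004,-0.025,0,0,0],[-0.01,0.004,-0.025,0,0,0],[-0.005,0.004,-0.025,0,0,0],[0,0.003,-0.015,0,0,0],[0,0,-0.005,0,0,0],[0,0,0,0,0,0],[0,0,0,0,0,0]], claw=0.5)

```text
t: 31.83
eef_pos: [0.5085, 0.0946, 0.1907]
tool_rot: [0.282, 1.556, 0.21]
ft_force: [0.6, -0.8, -0.3]
gripper_width: 0.0461
```

```bash
python3 - <<'E'
from bench import robot
from h import *
p,d,m,v=cam(robot,'wrist','w15')
for o in robot.masks_of('wrist','sharpener'):
    r,c=np.nonzero(o['region']);W=np.array([ray(q,m,v,.012)[:2] for q in zip(c,r)],np.float32)
    print(o['confidence'],o['pixel'],cv2.minAreaRect(W*1000))
C=cloud(d,m,v);
a=ortho(p,m,v,.39,.49,.03,.14,.013,6000);cv2.imwrite('pics/w15o.png',a[:,:,::-1])
plan(robot,[.4375,0.087,.09],1.49);print(robot.read_state()['joint_pos'].round(3))
E
```

```text
0.94 [241.9, 92.1] ((436.9610900878906, 88.66034698486328), (25.451488494873047, 15.19462776184082), 74.84044647216797)
t 31.9333 p [0.5089 0.0945 0.1902] jaw 1.498 need world [-0.0714 -0.0075 -0.1002] rv [ 0.008  0.013 -0.005] k 4 w 0.0457 F [0.2 0.6 0.2]
 [0.0248, -0.0033, -0.0180, 0.0019, 0.0033, -0.0012],
 [0.0249, -0.0033, -0.0179, 0.0019, 0.0033, -0.0012],
 [0.0249, -0.0033, -0.0178, 0.0019, 0.0033, -0.0012],
 [0.0250, -0.0033, -0.0177, 0.0019, 0.0033, -0.0012],
[ 0.566  0.59  -1.238  1.829  0.616  1.16   0.621]
```

View pics/w15.png

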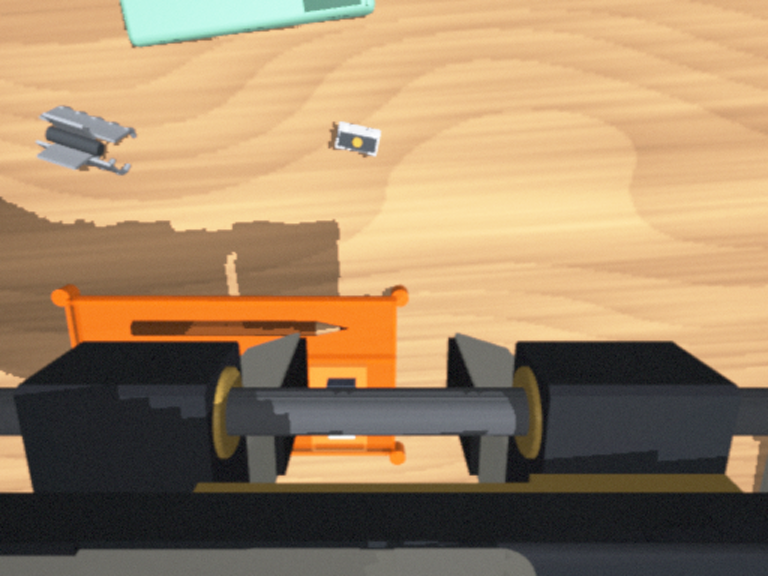

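View pics/w15o.png

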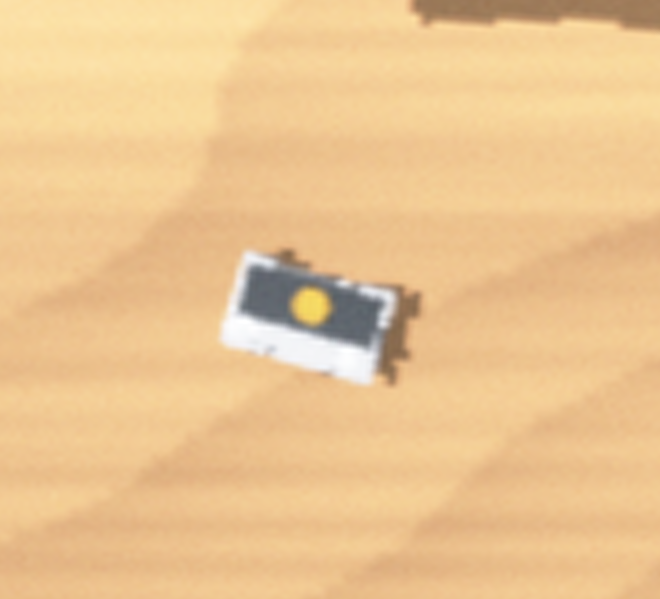

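Call:
step_arm(rows=[[0.01,-0.001,-0.01,0.03,0.003,-0.001],[0.015,-0.001,-0.013,0.04,0.003,-0.001],[0.018,0,-0.013,0.04,0.003,-0.001],[0.018,0,-0.013,0.04,0.003,-0.001],[0.015,0.001,-0.012,0.03,0.001,0],[0.008,0,-0.005,0,0,0],[0,0,0,0,0,0],[0,0,0,0,0,0]])

```text
t: 32.6
eef_pos: [0.4498, 0.1039, 0.1009]
tool_rot: [2.039, 1.562, 1.771]
ft_force: [-0.6, 0.5, 1.3]
gripper_width: 0.0462
```

```bash
python3 - <<'E'
from bench import robot
from h import *
p,d,m,v=cam(robot,'wrist','w16')
plan(robot,[.437,0.088,.008],1.32,1);print(robot.read_state()['joint_pos'].round(3))
for o in robot.masks_of('wrist','sharpener'):
    r,c=np.nonzero(o['region']);W=np.array([ray(q,m,v,.012)[:2] for q in zip(c,r)],np.float32)
    print(o['confidence'],o['pixel'],cv2.minAreaRect(W*1000))
E
```

```text
t 32.65 p [0.4501 0.1039 0.1011] jaw 1.302 need world [-0.0131 -0.0159 -0.0931] rv [-0.018 -0.004 -0.009] k 1 w 0.0459 F [-0.2  0.3  0. ]
 [0.0930, -0.0196, -0.0081, -0.0176, -0.0037, -0.0085],
[ 0.487  0.596 -1.126  2.046  0.673  0.929  0.298]
```

View pics/w16.png

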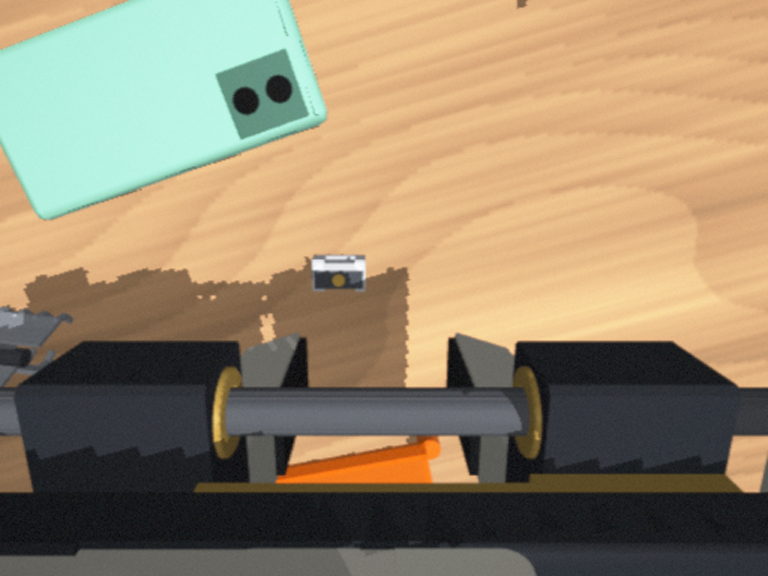

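Call:
step_arm(rows=[[0.006,-0.004,-0.002,-0.001,-0.002,-0.004],[0.01,-0.005,-0.002,-0.001,-0.001,-0.004],[0.01,-0.005,-0.002,0,0,0],[0.01,-0.003,-0.001,0,0,0],[0.008,0,0,0,0,0],[0.004,0,0,0,0,0],[0,0,0,0,0,0],[0,0,0,0,0,0]])

```text
t: 33.37
eef_pos: [0.4404, 0.0874, 0.0492]
tool_rot: [0.672, 1.568, 0.404]
ft_force: [0.9, -0.0, 1.2]
gripper_width: 0.0461
```

```bash
python3 - <<'E'
from bench import robot
from h import *
plan(robot,[.437,0.088,.008],1.308,1)
E
```

```text
t 33.3667 p [0.4404 0.0874 0.0492] jaw 1.303 need world [-0.0034  0.0006 -0.0412] rv [-0.005  0.002 -0.001] k 1 w 0.0461 F [ 0.9 -0.   1.2]
 [0.0412, -0.0004, -0.0035, -0.0053, 0.0018, -0.0015],
```

Call:
step_arm(rows=[[0.006,0,-0.001,-0.002,0,0],[0.008,0,-0.001,-0.001,0,0],[0.008,0,-0.001,0,0,0],[0.008,0,0,0,0,0],[0.005,0,0,0,0,0],[0.002,0,0,0,0,0],[0,0,0,0,0,0],[0,0,0,0,0,0]])

```text
t: 34.03
eef_pos: [0.4378, 0.0895, 0.0084]
tool_rot: [0.869, 1.567, 0.605]
ft_force: [0.3, 0.4, -0.4]
gripper_width: 0.046
```

```bash
python3 - <<'E'
from bench import robot
from h import *
plan(robot,[.437,0.088,.008],1.308,1)
E
```

```text
t 34.0333 p [0.4378 0.0895 0.0084] jaw 1.307 need world [-0.0008 -0.0015 -0.0004] rv [-0.001  0.002 -0.003] k 1 w 0.046 F [ 0.3  0.4 -0.4]
 [0.0004, -0.0016, -0.0004, -0.0010, 0.0021, -0.0025],
```

Call:
step_arm(rows=[[0.0005,-0.001,0,0,0,0],[0,0,0,0,0,0],[0,0,0,0,0,0],[0,0,0,0,0,0],[0,0,0,0,0,0],[0,0,0,0,0,0],[0,0,0,0,0,0],[0,0,0,0,0,0]], claw=1, grip_force=25)

```text
t: 34.7
eef_pos: [0.4385, 0.0885, 0.0089]
tool_rot: [0.688, 1.566, 0.424]
ft_force: [-0.0, 1.0, -0.6]
gripper_width: 0.0257
```

Call:
step_arm(rows=[[-0.01,0,0,0,0,0],[-0.018,0,0,0,0,0],[-0.02,0,0,0,0,0],[-0.018,0,0,0,0,0],[-0.01,0,0,0,0,0],[0,0,0,0,0,0],[0,0,0,0,0,0],[0,0,0,0,0,0]])

```text
t: 35.37
eef_pos: [0.437, 0.0879, 0.0866]
tool_rot: [0.869, 1.568, 0.605]
ft_force: [0.2, 0.4, 0.2]
gripper_width: 0.0253
```

```bash
python3 - <<'E'
from bench import robot
from h import *
p,d,m,v=cam(robot,'wrist','w17')
plan(robot,[.618,-.011,.10],1.308,7);print(robot.read_state()['joint_pos'].round(3))
E
```

```text
t 35.4167 p [0.4368 0.0878 0.0864] jaw 1.307 need world [ 0.1812 -0.0988  0.0136] rv [-0.001  0.001 -0.002] k 7 w 0.0255 F [-0.2 -0.3 -1.2]
 [-0.0019, -0.0069, 0.0287, -0.0002, 0.0002, -0.0003],
 [-0.0019, -0.0069, 0.0287, -0.0002, 0.0002, -0.0003],
 [-0.0019, -0.0069, 0.0287, -0.0002, 0.0002, -0.0003],
 [-0.0019, -0.0069, 0.0287, -0.0002, 0.0002, -0.0003],
 [-0.0019, -0.0069, 0.0287, -0.0002, 0.0002, -0.0003],
 [-0.0019, -0.0069, 0.0287, -0.0002, 0.0002, -0.0003],
 [-0.0019, -0.0069, 0.0287, -0.0002, 0.0002, -0.0003],
[ 0.505  0.591 -1.111  2.098  0.701  0.885  0.289]
```

View pics/w17.png

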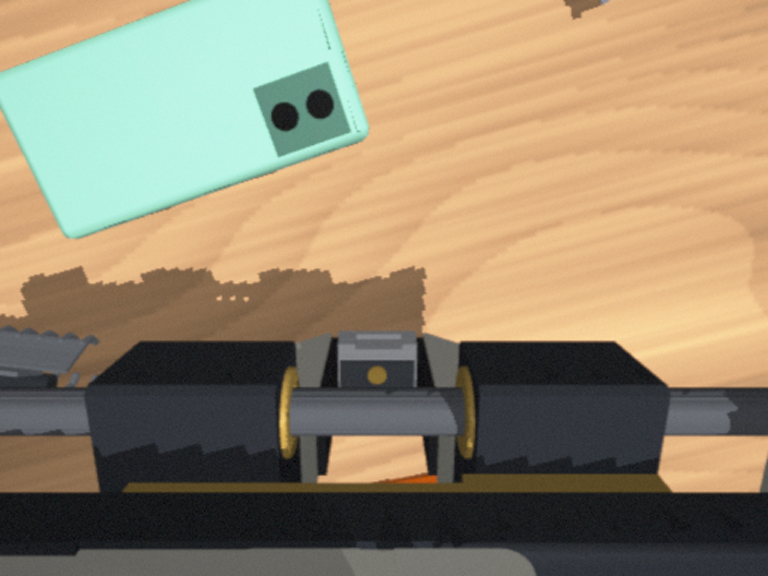

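Call:
step_arm(rows=[[-0.003,-0.006,0.022,0,0,0],[-0.003,-0.007,0.03,0,0,0],[-0.003,-0.007,0.032,0,0,0],[-0.003,-0.007,0.032,0,0,0],[-0.002,-0.007,0.032,0,0,0],[0,-0.007,0.025,0,0,0],[0,-0.004,0.012,0,0,0],[0,0,0,0,0,0]])

```text
t: 36.08
eef_pos: [0.6064, -0.0091, 0.0909]
tool_rot: [-2.552, 1.56, -2.811]
ft_force: [-0.6, -0.8, -0.2]
gripper_width: 0.0254
```

```bash
python3 - <<'E'
from bench import robot
from h import *
p,d,m,v=cam(robot,'wrist','w18')
plan(robot,[.618,-.011,.04],1.308,1);print(robot.read_state()['joint_pos'].round(3))
E
```

```text
t 36.1333 p [ 0.6051 -0.0084  0.0906] jaw 1.313 need world [ 0.0129 -0.0026 -0.0506] rv [ 0.005 -0.01   0.006] k 1 w 0.025 F [-0.8 -0.1 -0.5]
 [0.0505, 0.0011, 0.0136, 0.0047, -0.0096, 0.0058],
[ 0.56   0.786 -1.027  1.703  0.743  1.107  0.612]
```

View pics/w18.png

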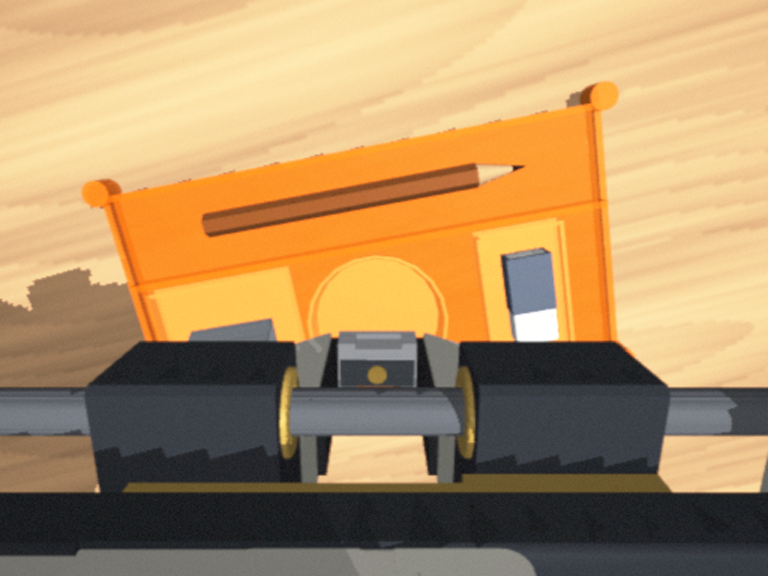

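Call:
step_arm(rows=[[0.006,0,0.003,0.002,-0.003,0.002],[0.009,0,0.004,0.002,-0.003,0.002],[0.009,0,0.004,0,-0.002,0.002],[0.009,0,0.002,0,0,0],[0.008,0,0,0,0,0],[0.004,0,0,0,0,0],[0,0,0,0,0,0],[0,0,0,0,0,0]])

```text
t: 36.8
eef_pos: [0.6126, -0.0081, 0.0375]
tool_rot: [-3.005, 1.564, 3.023]
ft_force: [-0.1, -0.3, -1.3]
gripper_width: 0.0251
```

```bash
python3 - <<'E'
from bench import robot
from h import *
plan(robot,[.618,-.011,.016],1.308,1)
E
```

```text
t 36.8 p [ 0.6126 -0.0081  0.0375] jaw 1.316 need world [ 0.0054 -0.0029 -0.0215] rv [ 0.008 -0.007  0.001] k 1 w 0.0251 F [-0.1 -0.3 -1.3]
 [0.0215, -0.0014, 0.0061, 0.0079, -0.0072, 0.0010],
```

Call:
step_arm(rows=[[0.004,-0.001,0.002,0.003,-0.003,0],[0.005,0,0.002,0.003,-0.003,0],[0.005,0,0.001,0.002,-0.001,0],[0.003,0,0,0,0,0],[0.001,0,0,0,0,0],[0,0,0,0,0,0],[0,0,0,0,0,0],[0,0,0,0,0,0]])

```text
t: 37.47
eef_pos: [0.6183, -0.0104, 0.0188]
tool_rot: [-0.191, 1.568, -0.455]
ft_force: [-0.4, -0.1, -1.0]
gripper_width: 0.0254
```

```bash
python3 - <<'E'
from bench import robot
from h import *
plan(robot,[.618,-.011,.016],1.308,1)
E
```

```text
t 37.4667 p [ 0.6183 -0.0104  0.0188] jaw 1.307 need world [-0.0003 -0.0006 -0.0028] rv [-0.001  0.002  0.   ] k 1 w 0.0254 F [-0.4 -0.1 -1. ]
 [0.0028, -0.0006, -0.0002, -0.0012, 0.0024, 0.0005],
```

Call:
step_arm(rows=[[0.0015,0,0,0,0,0],[0.001,0,0,0,0,0],[0,0,0,0,0,0],[0,0,0,0,0,0],[0,0,0,0,0,0],[0,0,0,0,0,0],[0,0,0,0,0,0],[0,0,0,0,0,0]])

```text
t: 38.13
eef_pos: [0.6187, -0.0103, 0.0168]
tool_rot: [-0.027, 1.567, -0.291]
ft_force: [0.4, 0.6, -0.5]
gripper_width: 0.0253
```

Call:
step_arm(rows=[[0,0,0,0,0,0],[0,0,0,0,0,0],[0,0,0,0,0,0],[-0.003,0,0,0,0,0],[-0.015,0,0,0,0,0],[-0.03,0,0,0,0,0],[-0.035,0,0,0,0,0],[-0.035,0,0,0,0,0]], claw=0.58)

```text
t: 38.8
eef_pos: [0.6137, -0.011, 0.1341]
tool_rot: [-2.78, 1.561, -3.042]
ft_force: [0.9, -0.5, 0.5]
gripper_width: 0.0383
```

Call:
step_arm(rows=[[-0.015,0,0,0,0,0],[-0.01,0,0.02,0,0,0],[-0.01,0,0.02,0,0,0],[0,0,0.02,0,0,0],[0,0,0.01,0,0,0],[0,0,0,0,0,0],[0,0,0,0,0,0],[0,0,0,0,0,0]])

```text
t: 39.47
eef_pos: [0.6861, -0.0247, 0.1924]
tool_rot: [0.666, 1.562, 0.408]
ft_force: [-0.6, -0.1, 0.1]
gripper_width: 0.0386
```

```bash
python3 - <<'E'
from bench import robot
from h import *
s=robot.read_state();print(s['t'],s['eef_pos'],s['gripper_width'],s['joint_pos'].round(2))
p,d,m,v=cam(robot,'wrist','w19')
p2,_,_,_=cam(robot,'side','sd19')
p3,_,_,_=cam(robot,'scene','sc19')
C=cloud(d,m,v)
a=ortho(p,m,v,.52,.68,-.14,.12,.012,2900);cv2.imwrite('pics/w19o.png',a[:,:,::-1])
for k in('pencil','binder_clip','eraser','sharpener'):
  for o in robot.masks_of('wrist',k)[:2]:
    q=C[o['region']];z=q[:,2];print(k,round(o['confidence'],2),np.round(np.median(q,0),3),'z pct',np.percentile(z,[5,50,95]).round(4))
E
```

```text
39.4667 [ 0.68610071 -0.02474577  0.19244416] 0.03861949736922583 [ 0.53  0.78 -1.05  1.4   0.68  1.34  0.77]
pencil 0.58 [ 0.559 -0.008  0.011] z pct [0.0077 0.0111 0.0127]
binder_clip 0.89 [ 0.613 -0.081  0.023] z pct [0.005  0.0227 0.0525]
binder_clip 0.48 [ 0.606 -0.256  0.004] z pct [0.0002 0.0038 0.0054]
eraser 0.85 [0.623 0.06  0.017] z pct [0.0054 0.0168 0.0181]
sharpener 0.66 [ 0.618 -0.01   0.016] z pct [0.0066 0.0164 0.018 ]
sharpener 0.24 [0.621 0.057 0.004] z pct [0.0026 0.0043 0.0143]
```

View pics/w19.png

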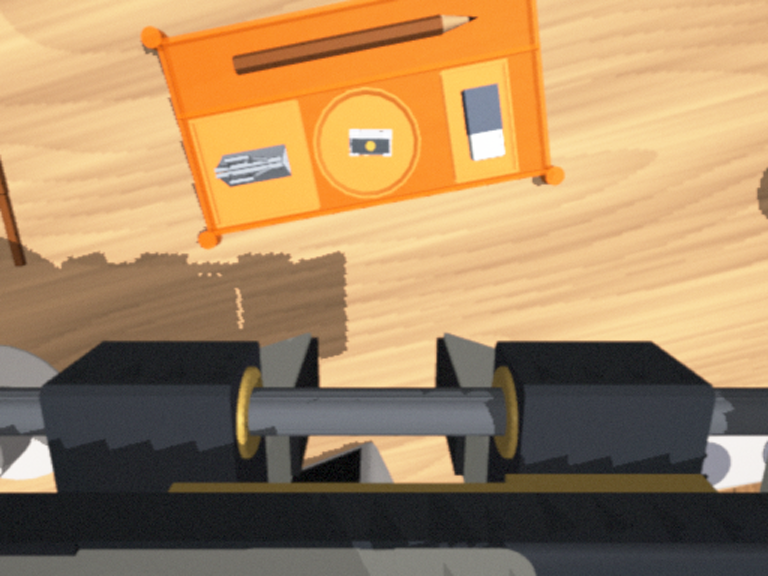

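View pics/sd19.png

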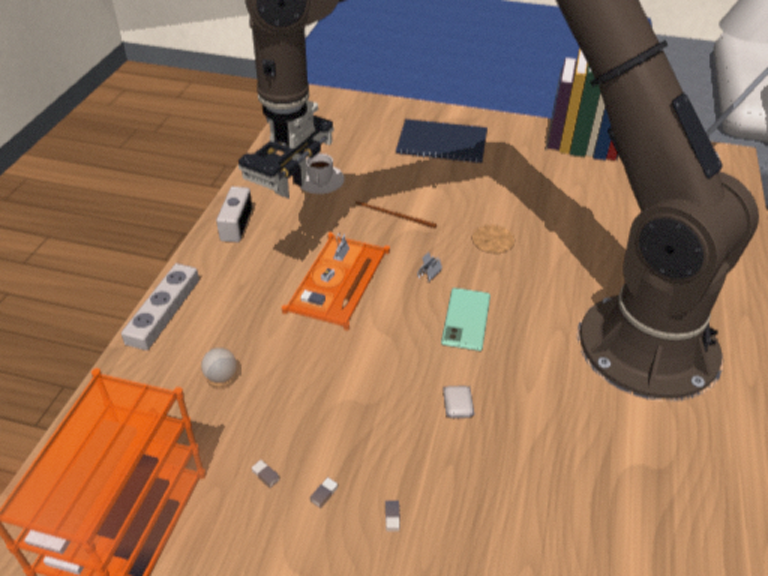

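```bash
python3 - <<'E'
from bench import robot
print(robot.hand_in())
E
```

```text
the job is handed in; nothing more can be done
None
```

I put the pencil, binder clip, eraser and sharpener into their places in that order, and handed the job in at about 40 s.

- **Eraser choice:** of the four sleeved erasers I took the one farthest to the robot's right, at y of about 0.373. The others were at y of 0.44 or more.
- **Final heights:** the last wrist view measured each top close to what it should be when resting on the floor of its place:

| Item | Measured top (mm) | Expected top (mm) |
|---|---|---|
| Pencil | 12.7 | 13 |
| Clip handles | 52.5 | 54 |
| Eraser | 17–18 | 18 |
| Sharpener | 16–18 | 18 |

- **Placement:** all four lay centred in their places. I let the pencil go about 10 mm above the trough floor, because the fingers are too wide to fit in the trough. It settled parallel to the trough.
- **Left alone:** in the last side view the chopstick sat where it was at the start. The hair claw showed no sign of being touched, though I did not measure its pose again. The other three erasers also look unmoved.
- **Checks that disagreed:** independent estimates of the tray and insert positions differed by 2–4 mm, which is within the slack. The arm often overshot sideways, so I corrected it before each descent. Joint 3 came close to its range limit, reaching -1.24 against -1.27.

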